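# Lever open the spares case and stow the adapter

### The arm

A 6-joint arm with a two-finger parallel gripper is mounted at the origin on a cart in front of the work surface, level with it; the furniture and walls round the work are solid. World frame = base frame: x ahead of the robot, y to its left, z up, the work surface at z = 0. Lengths are in mm, angles in rad, forces in N, time in s.
With the tool pointing down it reaches from about 250 to 725 mm from the base axis. Payload 4 kg.
Tool frame: the origin (TCP) lies midway between the tips of the shut fingers; the grasp point (between the pads) lies 19 mm behind it (r.grasp_offset is the distance from the TCP to the grasp point, in mm); z points along the fingers, x is the direction in which the jaws open and shut, and the axes are right-handed (so a half turn about z gives the same grasp; the last joint's range is limited). The gripper opens to 85 mm and grips with 20 to 120 N. Pads are 22 mm wide; open, the fingers measure 114 mm over their backs; the gripper's body (76 mm by 85 mm) begins 54 mm behind the grasp point. The pads swing forward as they close: fully open they stand 13 mm farther back than shut.
Start: joints at [1.135, 0.241, 0.005, 1.335, 0, 1.571], TCP at [211.066, 453.267, 231.306] pointing down, gripper open.
Joint ranges: [-2.72, 2.72], [-1.05, 1.87], [-1.09, 1.28], [-1.99, 2.15], [-1.42, 1.44], [-3.14, 3.14]. Speed limits (rad/s): [2.79, 2.79, 3.14, 3.14, 3.14, 3.14].

### API

Orientations are given as a rotation vector (axis times angle).
In Python, from station import status, cams, r gives the robot as it stands. The module is installed in compiled form; this text tells all that it offers.
- The arm moves only by the tool carry_out, never from a script. Its argument "motion" is a list of rows, each a list of 5 numbers: the shift along the tool's x, y, z in m, then the turn about the tool's z in rad, then the finger opening in m, from 0 to 0.0854. In form: [[x, y, z, yaw, fingers], ...]. A call has 1 to 8 rows; each row shifts and turns the pose as measured when the row begins, along the tool's axes as they then stand; what a row does not reach is not made up. A row lasts 1/8 s, in which the tool goes at most 62.5 mm and 10.7 degrees, less where a joint would pass 70% of its speed; a pose out of reach is approached as far as the arm can. A call is refused whole if a number of a shift passes 0.0625 or a number of a turn 0.188, either way. A call with a gripper value outside its range is refused whole. The fingers move at their own pace and stop on an object; "grip_force" is the grip in N (left out, the last holds). Time passes only in rows, so rows that do not move let the fingers close. It gives the time, the measured TCP pose, the force and the opening at its end, in the units of the state.
- status.state(): the state, without advancing time (a new reading comes with each control period).
- cams.grab_frame(name): name is "scene" or "top" or "wrist"; returns the picture (480x640x3 uint8, blue, green, red); there is no depth.
- cams.camera_model(name): a dict with "K" (3x3 intrinsics, pixels), "k1" (the pictures are not rectified: a ray, as slopes to the right and down, at radius r is drawn at 1 + k1 r^2 times it, then the intrinsics apply), "position" and "orientation" of the camera in the world. Camera axes: x right, y down, z forward; pixel columns grow to the right and rows downward; lengths in mm; the calibration is good to about 2 mm. A picture is of the moment at which its call begins: read the wrist's pose just before it. camera_model takes no time and is no camera call; for the wrist camera it gives the pose at the moment of the call.
- r.sign_off(): hands the job in, once; it reports no verdict.
The state is a dict: "t": time; "joint_pos": joint angles; "dq": joint speeds; "joint_torque": joint torques, N m; "position": TCP position; "tool_rot": TCP orientation; "contact_force": force on the tool from outside, world axes, zero at the start; "moment": the same for the moment, N m; "gripper_width": opening from 0.0 (shut) to 1.0 (fully open).
Only numpy, scipy, OpenCV 4.12 (cv2) and the standard library are available. Lean on these libraries where they do the work, as an engineer would, in place of code of your own. Each camera call takes 0.05 s, during which the arm holds its last target.

### The job

Use the yellow pry tool, not the fingers, to lever up the grey cover of the blue spares case at its front notch and swing it back until it stands wide open (upright or beyond) by itself. Lay the pry tool down flat on the bare bench top, outside the case and not on the rack, then put the black mains adapter inside the case, letting it go gently from close above the floor, and leave the cover open. Do not knock over the flux bottle.

Things in the scene. Friction and masses are not known exactly. Their poses are not given: they have to be found in the camera images.
- case: blue open-topped case fixed to the bench, 140 mm along its x, 180 mm along its y, 66 mm high without the cover, walls 4 mm, inner floor 8.5 mm above its underside. Origin: centre of the underside. -x is its front (wall with the notch), +x its back (wall with the hinge); at the start the front looks roughly to the robot's left
- notch (a point): centre of the pry notch, a cut right through the top of the case's front wall, 50 mm long (along the case's y) and 12 mm high, closed above by the cover's underside; its sill is 54 mm above the case's underside. The blade goes in along the case's +x, level
- case_in (a point): centre of the case's inner floor (free area 132 x 172 mm)
- cover_hinge (a point): midpoint of the cover's hinge axis, at the back rim of the case, 74 mm behind its centre and 66 mm above its underside; the axis runs along the case's y
- cover_edge (a point): middle of the cover's front edge, on its underside, 144 mm from the hinge axis; it moves with the cover
- cover (a joint): angle of the grey flat cover (140 x 180 x 5 mm, 0.11 kg, flush with the case walls, without any handle): 0 shut, 1.57 upright, stop at 1.9. A stiff hinge holds it at any angle; about 1.5 N at its front edge moves it
- pry: flat pry tool lying on the bench, 170 mm, 0.06 kg. Origin: where handle and blade meet, on its underside as it first lies; its long axis is its y: yellow flat-sided handle with a black end (18 mm wide along x, 16 mm high) from y = 0 to +90 mm, flat steel blade (12 to 14 mm wide, 2 to 3 mm thick) from y = 0 to -80 mm, both centred 8 mm above the origin
- pry_tip (a point): end of the pry tool's blade (14 mm wide, 2 mm thick), middle of its thickness
- adapter: black mains adapter block, 36 mm along its x, 62 mm along its y, 26 mm high, 0.14 kg. Origin: centre of the underside
- flux: pale blue flux bottle with a white nozzle, 37 mm across and 100 mm tall, standing behind the work. Origin: centre of the underside
Not all that is in view belongs to the job. Of the things that look like the flux, the largest one is meant.

How it is judged:
By the outcome, as a careful person would: the job done as asked, in the order asked, and still so for the second after the job is handed in, with the robot touching nothing.
It also fails if it takes over 72 s, if anything falls off the work surface, if the arm or the gripper's body presses on something with over 40 N, if the wrist force passes 120 N, or if a joint passes its speed limit or range.

## Working session

There is one attempt and no reset: what is moved stays moved. The work goes in short steps, Python scripts to look and compute and a tool call to move; the robot and the scene stay as the last step left them, time stands still between calls to the robot, and variables do not carry over. Pictures are saved under pics/ and viewed, and the job is handed in when it is done.

Besides the shell and the picture viewer there is one more tool, called after ">>>" by a JSON object that holds its "api" and its "payload". carry_out: Moves the arm, as the interface text tells. Its arguments: {"type":"object","properties":{"motion":{"type":"array","items":{"type":"array","items":{"type":"number"}}},"grip_force":{"type":"number"}},"required":["motion"]}

```bash
mkdir -p pics; ls
python3 - <<'E'
from station import status,cams,r
import cv2
print(status.state())
for n in("scene","top","wrist"):
    print(n,cams.camera_model(n)); cv2.imwrite(f"pics/{n}0.png",cams.grab_frame(n))
print(r.grasp_offset,[a for a in dir(r) if a[0]!='_'])
E
```

```text
pics
{'t': 0.0, 'joint_pos': array([ 1.13503332e+00,  2.41413661e-01,  3.70574847e-03,  1.33521423e+00,
       -1.55094047e-05,  1.57082527e+00]), 'dq': array([ 0.00087656, -0.00104014, -0.00132098, -0.001138  , -0.00175813,
       -0.00052134]), 'joint_torque': array([-1.25693066e-03, -3.72315288e+01,  2.52409405e+01,  1.70895708e-02,
       -2.64755972e-04,  9.74705074e-06]), 'position': array([210.78216915, 452.68536245, 230.40558266]), 'tool_rot': array([ 2.6481605 ,  1.68807039, -0.00280161]), 'contact_force': array([ 1.13088595,  0.54770118, -0.98978924]), 'moment': array([ 0.01922412, -0.01610802,  0.02378179]), 'gripper_width': 0.9997242398750558}
scene {'K': array([[516.00349262,   0.        , 319.8385314 ],
       [  0.        , 516.00349262, 236.18238263],
       [  0.        ,   0.        ,   1.        ]]), 'k1': -0.08241655535005851, 'position': array([ 105.62989365, -631.25166076,  922.05961714]), 'orientation': array([-2.22664461,  0.78414933, -0.30878261])}
top {'K': array([[617.56174606,   0.        , 321.49856731],
       [  0.        , 617.56174606, 239.16113712],
       [  0.        ,   0.        ,   1.        ]]), 'k1': -0.10608478557048598, 'position': array([ 532.71002206,   73.70126218, 1529.48244222]), 'orientation': array([-2.15726054,  2.20504727, -0.08370601])}
wrist {'K': array([[353.25469185,   0.        , 319.8023419 ],
       [  0.        , 353.25469185, 238.69991823],
       [  0.        ,   0.        ,   1.        ]]), 'k1': -0.020386388501355386, 'position': array([137.33395751, 487.36399552, 372.69605522]), 'orientation': array([2.40960352, 1.53685434, 0.24872495])}
18.700000000000003 ['MotionError', 'grasp_offset', 'sign_off']
```

View pics/scene0.png

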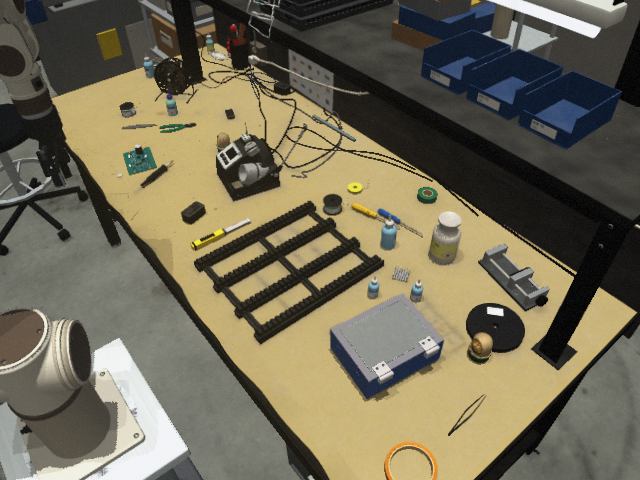

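View pics/top0.png

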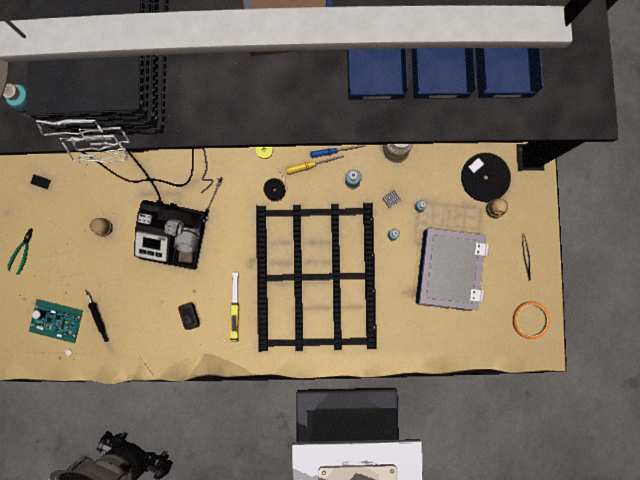

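View pics/wrist0.png

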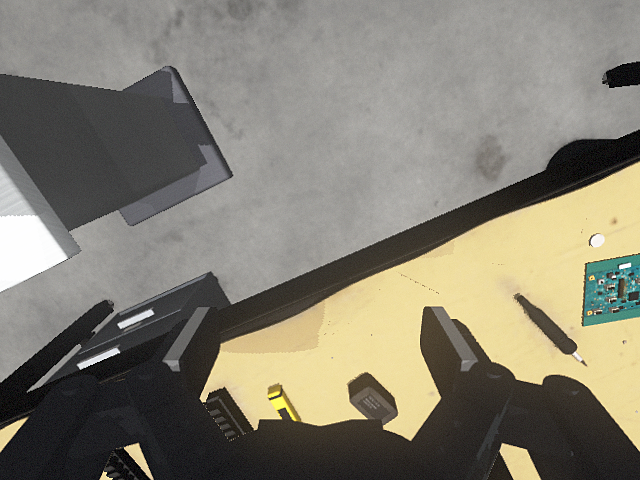

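```bash
cat > h.py <<'E'
import numpy as np,cv2
from scipy.spatial.transform import Rotation as R
from station import status,cams,r
def ray(m,uv):
    uv=np.array(uv,float).reshape(-1,1,2)
    K=m["K"];d=(uv[:,0]-[K[0,2],K[1,2]])/[K[0,0],K[1,1]]
    s=d.copy()
    for _ in range(20): s=d/(1+m["k1"]*(s**2).sum(1,keepdims=True))
    v=np.c_[s,np.ones(len(s))]@R.from_rotvec(m["orientation"]).as_matrix().T
    return m["position"],v
def plane(m,uv,z):
    p,v=ray(m,uv); return p+v*((z-p[2])/v[:,2])[:,None]
def proj(m,P):
    P=np.atleast_2d(P); c=(P-m["position"])@R.from_rotvec(m["orientation"]).as_matrix()
    s=c[:,:2]/c[:,2:]; s=s*(1+m["k1"]*(s**2).sum(1,keepdims=True)); K=m["K"]
    return s*[K[0,0],K[1,1]]+[K[0,2],K[1,2]]
def crop(img,x0,y0,x1,y1,f): return cv2.resize(img[y0:y1,x0:x1],None,fx=f,fy=f,interpolation=cv2.INTER_CUBIC)
E
python3 - <<'E'
from h import *
t=cv2.imread("pics/top0.png");s=cv2.imread("pics/scene0.png")
a=crop(t,160,220,510,380,2.2);cv2.imwrite("pics/c_top.png",a)
cv2.imwrite("pics/c_case.png",crop(t,380,190,510,320,4.5))
b=np.hstack([crop(t,0,150,80,210,5),crop(t,160,280,220,325,400/60)[:300]]);print(b.shape)
b=np.vstack([b,np.hstack([crop(s,160,180,260,255,4)[:300],crop(s,200,80,300,155,4)[:300]])]);cv2.imwrite("pics/c_ad.png",b)
E
```

```text
(300, 800, 3)
```

View pics/c_ad.png

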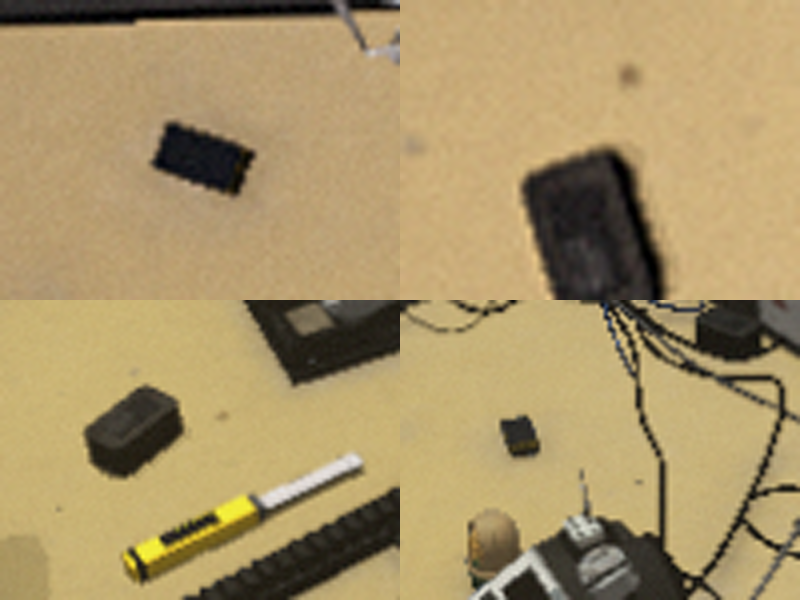

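View pics/c_case.png

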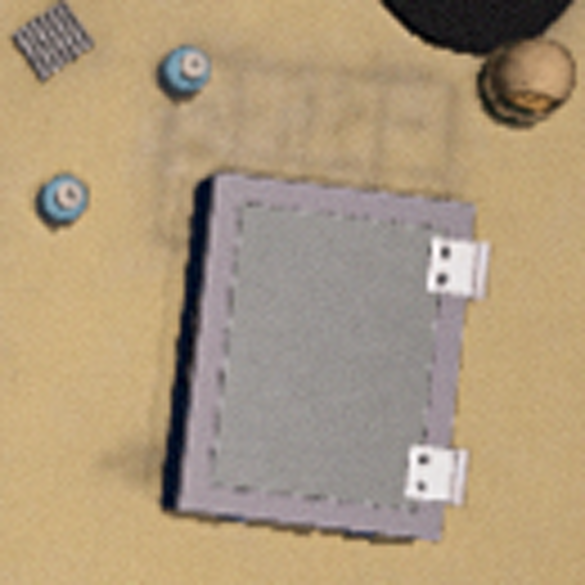

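View pics/c_top.png

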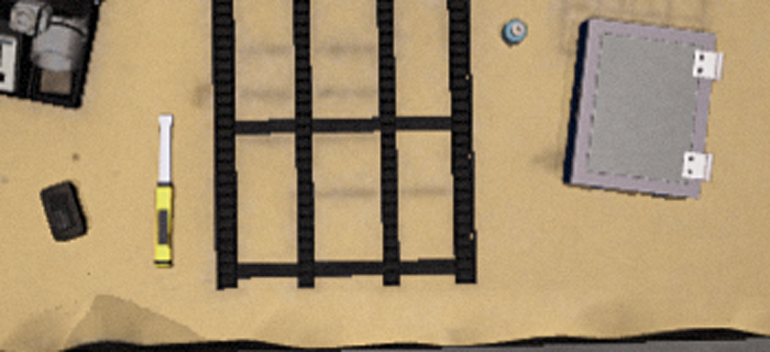

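Run:
```python
from h import *
np.set_printoptions(precision=1,suppress=True)
T=cams.camera_model("top");S=cams.camera_model("scene")
t=cv2.imread("pics/top0.png");s=cv2.imread("pics/scene0.png")
c=np.array([[215,175],[472,203],[437,540],[178,510]])/4.5+[380,190]-.5*(1-1/4.5)
P=plane(T,c,71);print(P[:,:2],P.mean(0));print([np.linalg.norm(P[i]-P[(i+1)%4]) for i in range(4)])
d=[P[1]-P[0],P[2]-P[3],P[2]-P[1],P[3]-P[0]]
print(np.degrees([np.arctan2(v[1],v[0]) for v in d]))
hsv=cv2.cvtColor(t,cv2.COLOR_BGR2HSV)
# yellow handle
def comps(mask,m,z,box,name):
    M=np.zeros_like(mask);x0,y0,x1,y1=box;M[y0:y1,x0:x1]=mask[y0:y1,x0:x1]
    cs,_=cv2.findContours(M,cv2.RETR_EXTERNAL,cv2.CHAIN_APPROX_NONE)
    for q in cs:
        if cv2.contourArea(q)<15: continue
        p=plane(m,q[:,0].astype(float),z)[:,:2].astype(np.float32)
        print(name,q[:,0].mean(0),cv2.minAreaRect(p))
y=cv2.inRange(hsv,(20,150,120),(35,255,255));comps(y,T,16,(220,260,250,350),"handle")
w=cv2.inRange(hsv,(0,0,170),(180,60,255));comps(w,T,9,(220,260,250,310),"blade")
k=cv2.inRange(hsv,(0,0,0),(180,255,75));comps(k,T,26,(170,295,210,335),"adapter");comps(k,T,10,(20,165,60,200),"chip")
b=cv2.inRange(hsv,(90,60,60),(115,255,255));
for z in (0,50,100): comps(b,T,z,(340,160,440,250),"bottle%d"%z)
h2=cv2.cvtColor(s,cv2.COLOR_BGR2HSV)
y=cv2.inRange(h2,(20,180,120),(32,255,255));comps(y,S,16,(185,215,235,255),"handleS")
k=cv2.inRange(h2,(0,0,0),(180,255,85));comps(k,S,26,(175,195,210,230),"adapterS")
# pts: rack rail
for n,uv in dict(rack_l=(257,345),rack_l2=(267,345),rackr=(378,345),racktop=(262,207)).items(): print(n,plane(T,uv,20))
# scene corners of case top
```

```text
[[ 666.2 -178.5]
 [ 648.4 -315.3]
 [ 471.1 -289.6]
 [ 490.4 -153. ]] [ 569.  -234.1   71. ]
[np.float64(137.9772322109783), np.float64(179.15386874987192), np.float64(137.93793766417403), np.float64(177.61666974115073)]
[-97.4 -98.1 171.8 171.8]
blade [234.2 286.8] ((537.7749633789062, 290.6654968261719), (12.38615894317627, 73.81072235107422), 89.25667572021484)
adapter [188.8 315.7] ((469.6656188964844, 400.6623840332031), (60.823665618896484, 39.576942443847656), 17.278356552124023)
chip [ 40.3 181.4] ((814.4686279296875, 787.7212524414062), (48.9671745300293, 24.177602767944336), 70.72913360595703)
bottle0 [392.4 235. ] ((658.8798828125, -102.79086303710938), (21.961334228515625, 17.016584396362305), 48.691688537597656)
bottle0 [419.5 206. ] ((729.654296875, -172.9400177001953), (22.225040435791016, 16.168781280517578), 31.810623168945312)
bottle0 [352.8 177.9] ((805.133056640625, -7.156927108764648), (32.62133026123047, 38.16193389892578), 88.52601623535156)
bottle50 [392.4 235. ] ((654.75537109375, -97.0212173461914), (21.243385314941406, 16.460308074951172), 48.691680908203125
[... 289 characters left out ...]
73046875, -91.25160217285156), (20.525426864624023, 15.904025077819824), 48.6916389465332)
bottle100 [419.5 206. ] ((716.7779541015625, -156.814208984375), (20.77191162109375, 15.111625671386719), 31.81056022644043)
bottle100 [352.8 177.9] ((787.3214111328125, -1.8702878952026367), (30.48849105834961, 35.66688919067383), 88.52596282958984)
handleS [208.2 238.5] ((452.45147705078125, 286.38922119140625), (22.10560417175293, 78.56041717529297), 88.08880615234375)
adapterS [193.1 212.5] ((464.3021545410156, 390.32379150390625), (76.01123046875, 56.822784423828125), 16.7919921875)
rack_l [[395.8 236.3  20. ]]
rack_l2 [[395.3 211.9  20. ]]
rackr [[389.5 -57.6  20. ]]
racktop [[733.  218.8  20. ]]
```

Run:
```python
from h import *
np.set_printoptions(precision=1,suppress=True)
T=cams.camera_model("top");S=cams.camera_model("scene")
t=cv2.imread("pics/top0.png");s=cv2.imread("pics/scene0.png")
cv2.imwrite("pics/pry.png",np.hstack([crop(t,215,265,255,345,7),crop(s,185,210,257,255,7)[:560] if 0 else cv2.resize(s[210:255,185:257],(500,560*0+560))]))
for n,uv in dict(tip=(235,272.5),junc=(235,303),end=(235,341)).items(): print(n,plane(T,uv,8))
# scene case corners for check
P=np.array([[666.2,-178.5],[648.4,-315.3],[471.1,-289.6],[490.4,-153]]);print(proj(S,np.c_[P,np.full(4,71)]))
print(proj(T,[[578.5,-165,60]]),proj(S,[[578.5,-165,60]]))
```

```text
tip [[573.4 289.1   8. ]]
junc [[498.4 290.1   8. ]]
end [[405.4 291.5   8. ]]
[[401.5 292.9]
 [444.  338.6]
 [368.4 380.4]
 [329.9 328.2]]
[[422.3 265.7]] [[366.3 313. ]]
```

View pics/pry.png

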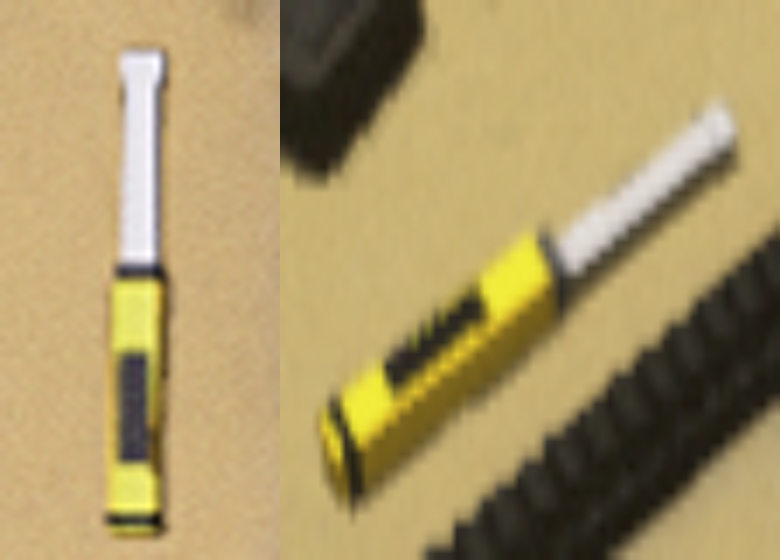

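>>> {"api": "carry_out", "payload": {"motion": [[0,0,0,-0.14,0.04],[0,0,0,-0.14,0.04],[0,0,0,-0.14,0.04],[-0.031,0.051,0,0,0.04],[-0.031,0.052,0,0,0.04],[-0.031,0.052,0,0,0.04],[-0.031,0.052,0,0,0.04],[-0.031,0.052,0,0,0.04]]}}

```text
t: 1.15
position: [472.9, 296.6, 227.7]
tool_rot: [2.209, 2.233, -0.009]
contact_force: [-0.2, 1.4, -0.5]
gripper_width: 0.468
```

```bash
cat >> h.py <<'E'
def st():
    s=status.state();M=R.from_rotvec(s["tool_rot"]).as_matrix()
    print("t%.2f"%s["t"],"pos",s["position"].round(1),"psi%.2f"%np.degrees(np.arctan2(M[1,0],M[0,0])),"zt",M[:,2].round(3),"F",s["contact_force"].round(1),"w%.1f"%(s["gripper_width"]*85.4),"q",s["joint_pos"].round(2));return s,M
def to(target,psi=None):
    s,M=st();print("delta tool mm",((np.array(target)-s["position"])@M).round(1))
    if psi is not None:
        a=np.arctan2(M[1,0],M[0,0]);print("yaw",round(-((np.radians(psi)-a+np.pi)%(2*np.pi)-np.pi),3))
E
python3 - <<'E'
from h import *
to((468,291,100),89)
cv2.imwrite("pics/w1.png",cams.grab_frame("wrist"))
E
```

```text
t1.15 pos [472.9 296.6 227.7] psi90.63 zt [-0.004 -0.004 -1.   ] F [-0.2  1.4 -0.5] w40.0 q [ 0.56  0.36  0.16  1.38 -0.    0.55]
delta tool mm [ -5.1  -4.4 127.8]
yaw 0.028
```

View pics/w1.png

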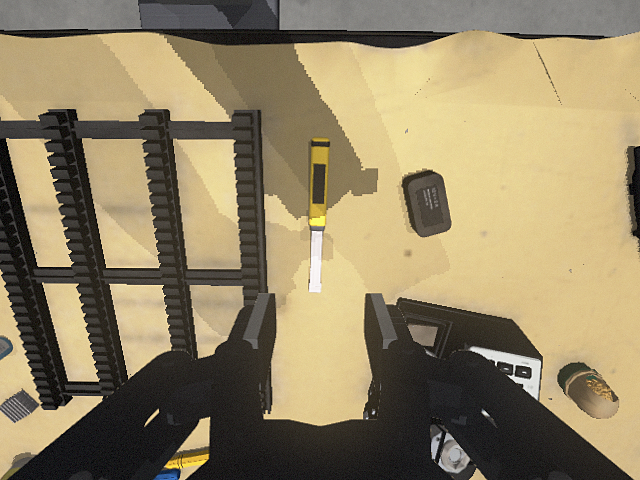

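The wrist view shows the pry tool (tip ~(316,291), junction (317,229), end (319,140)), and the adapter, a labelled block at (427,203), clear of the rack. I'll use this view to refine both positions.

Run:
```python
from h import *
np.set_printoptions(precision=1,suppress=True)
m=cams.camera_model("wrist");t=cv2.imread("pics/w1.png");hsv=cv2.cvtColor(t,cv2.COLOR_BGR2HSV)
for n,uv,z in [("tip",(316,291),8),("junc",(317.5,229),12),("end",(319.5,140),16)]: print(n,plane(m,uv,z))
y=cv2.inRange(hsv,(20,150,80),(35,255,255));M=np.zeros_like(y);M[130:240,300:340]=y[130:240,300:340]
q=np.argwhere(M)[:,::-1].astype(np.float32);print(cv2.minAreaRect(plane(m,q,16)[:,:2].astype(np.float32)))
w=cv2.inRange(hsv,(0,0,170),(180,40,255));M[:]=0;M[232:300,300:340]=w[232:300,300:340]
q=np.argwhere(M)[:,::-1].astype(np.float32);print(cv2.minAreaRect(plane(m,q,9)[:,:2].astype(np.float32)))
cv2.imwrite("pics/ad2.png",crop(t,390,160,465,245,7))
```

```text
tip [[582.2 286.5   8. ]]
junc [[507.3 288.2  12. ]]
end [[416.2 290.   16. ]]
((457.6602783203125, 289.0958251953125), (17.36951446533203, 88.69654846191406), 87.73422241210938)
((547.1244506835938, 285.5118713378906), (12.609060287475586, 71.43624877929688), 88.78597259521484)
```

View pics/ad2.png

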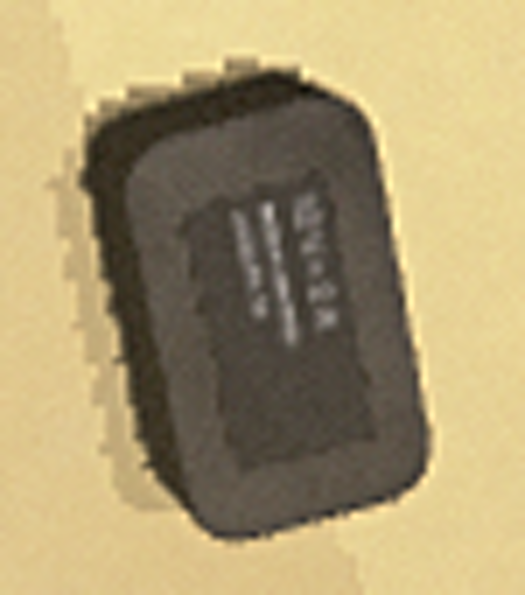

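Run:
```python
from h import *
st();print(cams.camera_model("wrist")["position"])
cv2.imwrite("pics/w2.png",cams.grab_frame("wrist"));st();print(cams.camera_model("wrist")["position"])
a=cv2.imread("pics/w1.png");b=cv2.imread("pics/w2.png");print(cv2.phaseCorrelate(a[120:300,300:460,1].astype(float),b[120:300,300:460,1].astype(float)))
```

```text
t1.20 pos [479.3 292.1 227.1] psi90.19 zt [ 0.001 -0.008 -1.   ] F [ 5.3 -0.2  0.7] w39.6 q [ 0.55  0.37  0.17  1.38 -0.01  0.55]
[397.85940612 292.76584298 369.21264589]
t1.25 pos [476.  294.2 226.9] psi90.17 zt [-0.002 -0.006 -1.   ] F [-0.3 -0.6  0.1] w40.0 q [ 0.56  0.37  0.17  1.38 -0.    0.55]
[395.05251483 294.61070127 369.33753191]
((5.991023167647086, -7.576245336195697), 0.5427486016719175)
```

>>> {"api": "carry_out", "payload": {"motion": [[0,0,0,0.014,0.04],[0,0,0,0.014,0.04]]}}

```text
t: 1.5
position: [475.2, 293.8, 226.0]
tool_rot: [2.251, 2.189, -0.012]
contact_force: [-0.7, 0.1, 0.2]
gripper_width: 0.467
```

```bash
cat > meas.py <<'E'
from h import *
np.set_printoptions(precision=1,suppress=True)
st();m=cams.camera_model("wrist");t=cams.grab_frame("wrist");cv2.imwrite("pics/w3.png",t);st()
hsv=cv2.cvtColor(t,cv2.COLOR_BGR2HSV)
def rect(mask,box,z):
    x0,y0,x1,y1=box;M=np.zeros_like(mask);M[y0:y1,x0:x1]=mask[y0:y1,x0:x1]
    c=max(cv2.findContours(M,cv2.RETR_EXTERNAL,cv2.CHAIN_APPROX_NONE)[0],key=cv2.contourArea)
    print(c[:,0].mean(0),cv2.minAreaRect(plane(m,c[:,0].astype(float),z)[:,:2].astype(np.float32)))
y=cv2.inRange(hsv,(20,150,80),(35,255,255));rect(y,(295,120,345,250),16)
rect(cv2.inRange(hsv,(0,0,170),(180,40,255)),(295,220,345,310),9)
rect(cv2.inRange(hsv,(0,0,62),(180,255,135)),(395,150,475,260),26)
E
python3 meas.py
```

```text
t1.50 pos [475.2 293.8 226. ] psi88.41 zt [-0. -0. -1.] F [-0.7  0.1  0.2] w39.9 q [ 0.6  0.4  0.2  1.4 -0.   0.6]
t1.55 pos [475.  294.  226.1] psi88.43 zt [-0. -0. -1.] F [ 0.4 -0.6  0.5] w40.1 q [ 0.6  0.4  0.2  1.4 -0.   0.6]
[320.8 183.1] ((454.76727294921875, 294.02392578125), (17.49388885498047, 80.3833999633789), 88.12970733642578)
[320.9 260.5] ((539.5016479492188, 291.9817199707031), (13.510838508605957, 71.84674072265625), 88.53575897216797)
[424.  190.9] ((468.46563720703125, 401.5937194824219), (66.89354705810547, 41.06151580810547), 16.976425170898438)
```

>>> {"api": "carry_out", "payload": {"motion": [[-0.001,-0.003,0.05,0,0.04],[-0.001,-0.003,0.05,0,0.04],[0,0,0.05,0,0.04],[0,0,0.03,0,0.04],[0,0,0,0,0.04],[0,0,0,0,0.04]]}}

```text
t: 2.3
position: [464.4, 298.7, 45.8]
tool_rot: [2.236, 2.203, -0.0]
contact_force: [0.6, 0.1, -0.3]
gripper_width: 0.468
```

Run:
```python
from h import *
to((469,292.7,3),88.6)
cv2.imwrite("pics/w4.png",cams.grab_frame("wrist"))
```

```text
t2.30 pos [464.4 298.7  45.8] psi89.16 zt [ 0.002 -0.002 -1.   ] F [ 0.6  0.1 -0.3] w40.0 q [ 0.57  0.49 -0.14  0.94 -0.    0.59]
delta tool mm [-5.9  4.6 42.9]
yaw 0.01
```

View pics/w4.png

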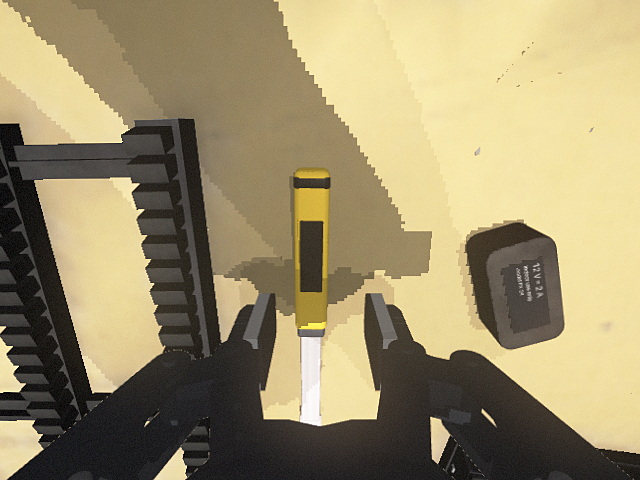

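>>> {"api": "carry_out", "payload": {"motion": [[-0.006,0.005,0.01,0.01,0.04],[0,0,0.01,0,0.04],[0,0,0,0,0.04]]}}

```text
t: 2.72
position: [471.9, 293.5, 27.9]
tool_rot: [2.247, 2.19, 0.01]
contact_force: [0.3, -0.1, 0.5]
gripper_width: 0.465
```

Run:
```python
from h import *
to((469,292.7,3),88.6)
```

```text
t2.73 pos [471.9 293.5  27.9] psi88.54 zt [ 0.007  0.002 -1.   ] F [ 0.3 -0.1  0.5] w39.7 q [ 0.56  0.51 -0.16  0.89 -0.    0.58]
delta tool mm [-0.9 -3.1 24.9]
yaw -0.001
```

>>> {"api": "carry_out", "payload": {"motion": [[0,-0.002,0.012,0,0.04],[0,0,0.01,0,0.04],[0,0,0,0,0.04]]}}

```text
t: 3.1
position: [469.9, 293.3, 4.2]
tool_rot: [2.247, 2.19, 0.009]
contact_force: [-0.1, 0.2, -0.2]
gripper_width: 0.469
```

Run:
```python
from h import *
to((469,292.7,3),88.6)
```

```text
t3.10 pos [469.9 293.3   4.2] psi88.52 zt [ 0.007  0.001 -1.   ] F [-0.1  0.2 -0.2] w40.1 q [ 0.56  0.54 -0.19  0.84 -0.    0.59]
delta tool mm [-0.7 -0.8  1.2]
yaw -0.001
```

>>> {"api": "carry_out", "payload": {"motion": [[0,0,0,0,0.014],[0,0,0,0,0.01],[0,0,0,0,0.005],[0,0,0,0,0.005],[0,0,0,0,0.005],[0,0,0,0,0.005]], "grip_force": 90}}

```text
t: 3.85
position: [470.2, 293.7, 4.6]
tool_rot: [2.247, 2.19, 0.011]
contact_force: [0.4, 0.5, 0.0]
gripper_width: 0.184
```

>>> {"api": "carry_out", "payload": {"motion": [[0,0,-0.03,0,0.005],[0,0,-0.04,0,0.005],[0,0,-0.04,0,0.005],[0,0,0,0,0.005],[0,0,0,0,0.005]]}}

```text
t: 4.47
position: [468.2, 292.7, 116.0]
tool_rot: [2.248, 2.19, 0.005]
contact_force: [0.2, -0.9, -0.7]
gripper_width: 0.181
```

Run:
```python
from h import *
st()
cv2.imwrite("pics/w5.png",cams.grab_frame("wrist"))
cv2.imwrite("pics/s5.png",crop(cams.grab_frame("scene"),120,130,320,280,4))
```

```text
t4.47 pos [468.2 292.7 116. ] psi88.52 zt [ 0.004 -0.    -1.   ] F [ 0.2 -0.9 -0.7] w15.5 q [ 0.56  0.41 -0.06  1.09 -0.    0.59]
```

View pics/w5.png

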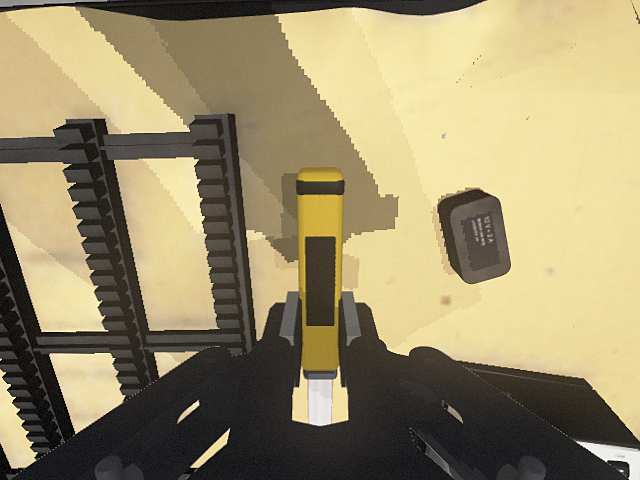

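View pics/s5.png

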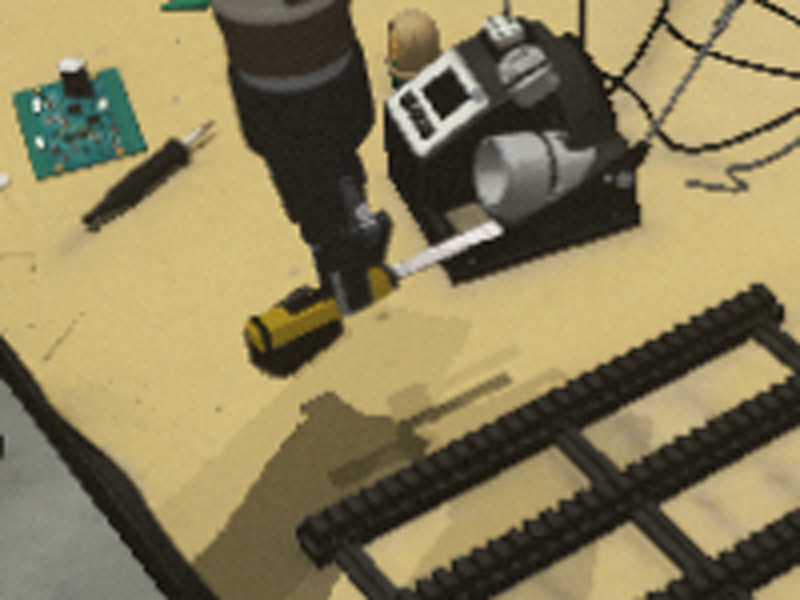

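>>> {"api": "carry_out", "payload": {"motion": [[0,0,0,0.187,0.005],[0,0,0,0.187,0.005],[0,0,0,0.187,0.005],[0,0,0,0.187,0.005],[0,0,0,0.187,0.005],[0,0,0,0.187,0.005],[0,0,0,0.187,0.005],[0,0,0,0.187,0.005]]}}

```text
t: 5.58
position: [461.4, 288.4, 102.9]
tool_rot: [3.129, 0.062, -0.025]
contact_force: [-0.4, -0.0, -0.6]
gripper_width: 0.178
```

Run:
```python
from h import *
to((597,-29,120),-7.8)
```

```text
t5.58 pos [461.4 288.4 102.9] psi2.26 zt [-0.016 -0.013 -1.   ] F [-0.4 -0.  -0.6] w15.2 q [ 0.56  0.43 -0.07  1.09 -0.    2.09]
delta tool mm [122.7 322.7 -15.2]
yaw 0.176
```

>>> {"api": "carry_out", "payload": {"motion": [[0.01,0.04,-0.015,0.06,0.005],[0.018,0.05,0,0.06,0.005],[0.014,0.05,0,0.055,0.005],[0.014,0.05,0,0,0.005],[0.014,0.05,0,0,0.005],[0.014,0.05,0,0,0.005],[0,0,0,0,0.005],[0,0,0,0,0.005]]}}

```text
t: 6.58
position: [516.6, -15.6, 110.0]
tool_rot: [3.115, -0.218, -0.051]
contact_force: [0.8, 0.3, -0.6]
gripper_width: 0.177
```

Run:
```python
from h import *
to((597,-29,120),-7.8)
cv2.imwrite("pics/w6.png",cams.grab_frame("wrist"))
cv2.imwrite("pics/s6.png",cams.grab_frame("scene"))
cv2.imwrite("pics/t6.png",cams.grab_frame("top"))
s=cv2.imread("pics/s6.png");t=cv2.imread("pics/t6.png")
cv2.imwrite("pics/c6.png",np.vstack([crop(s,260,220,460,370,4)[:300*0+300*2][:600]])); cv2.imwrite("pics/ct6.png",crop(t,330,180,510,315,4.4))
```

```text
t6.58 pos [516.6 -15.6 110. ] psi-8.03 zt [-0.034 -0.016 -0.999] F [ 0.8  0.3 -0.6] w15.1 q [-0.02  0.38 -0.13  1.1  -0.02  1.69]
delta tool mm [ 81.2   2.3 -12.5]
yaw -0.004
```

View pics/c6.png

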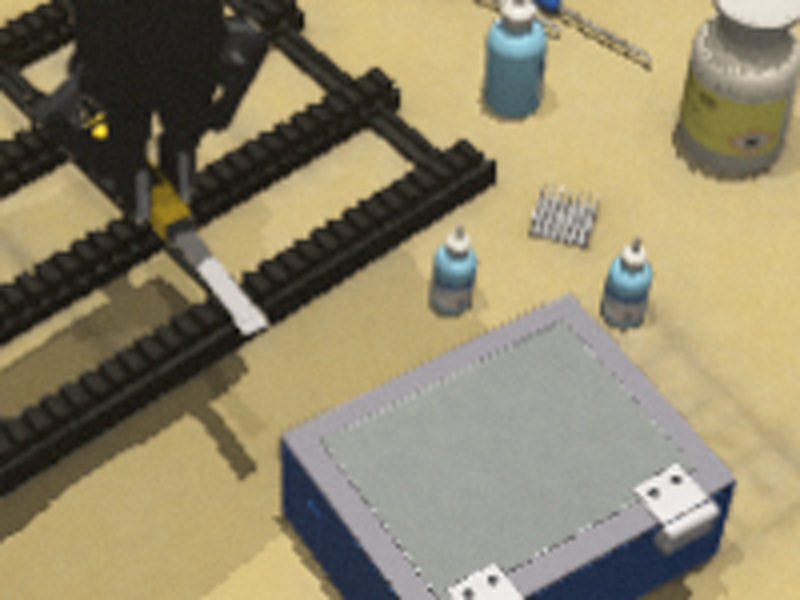

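View pics/ct6.png

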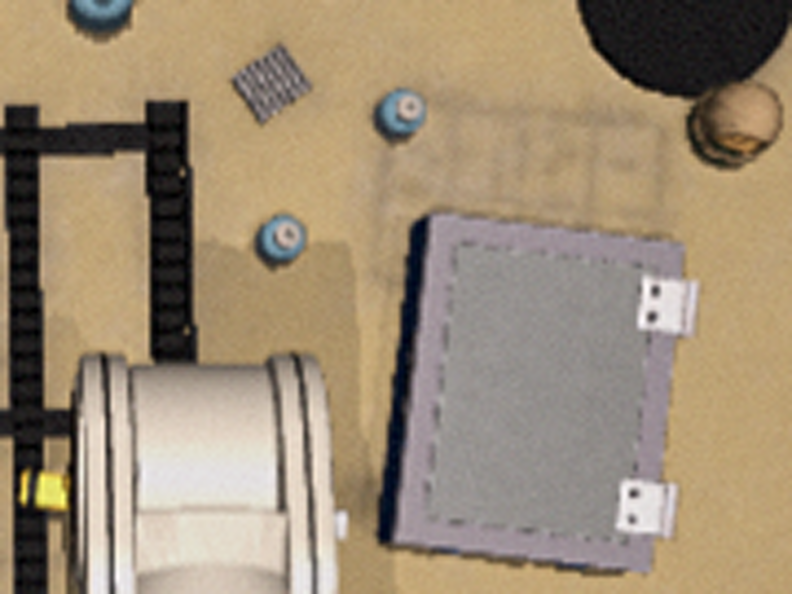

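View pics/w6.png

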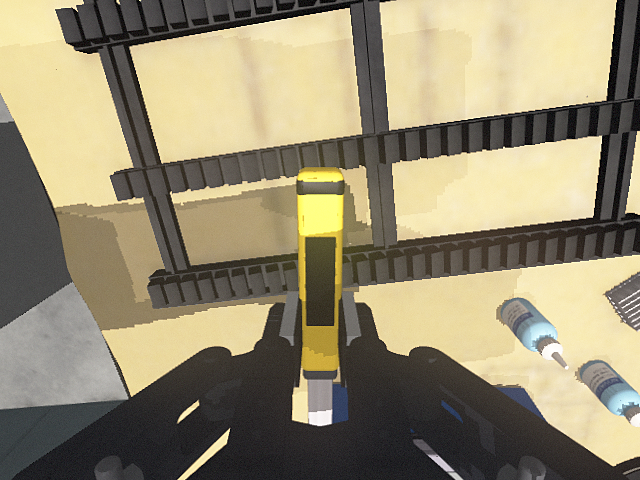

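>>> {"api": "carry_out", "payload": {"motion": [[0.04,0,-0.006,0,0.005],[0.04,0.002,-0.006,0,0.005],[0,0,0,0,0.005],[0,0,0,0,0.005]]}}

```text
t: 7.22
position: [595.5, -21.3, 118.6]
tool_rot: [3.117, -0.2, -0.057]
contact_force: [0.2, -0.4, -0.6]
gripper_width: 0.182
```

```bash
cat >> h.py <<'E'
def tri(obs):
    A=np.zeros((3,3));b=np.zeros(3);L=[]
    for m,uv in obs:
        p,v=ray(m,uv);v=v[0]/np.linalg.norm(v[0]);Q=np.eye(3)-np.outer(v,v);A+=Q;b+=Q@p;L.append((p,Q))
    X=np.linalg.solve(A,b);return X,[np.linalg.norm(Q@(X-p)) for p,Q in L]
E
python3 - <<'E'
from h import *
to((597,-29,120),-7.8)
cv2.imwrite("pics/s7.png",cams.grab_frame("scene"))
cv2.imwrite("pics/t7.png",cams.grab_frame("top"))
s=cv2.imread("pics/s7.png");t=cv2.imread("pics/t7.png")
cv2.imwrite("pics/cs7.png",crop(s,300,250,380,310,8)); cv2.imwrite("pics/ct7.png",crop(t,370,240,450,300,8))
T=cams.camera_model("top");S=cams.camera_model("scene")
print("earlier tip",tri([(S,(324.5,302)),(T,(408,299))]))
E
```

```text
t7.22 pos [595.5 -21.3 118.6] psi-7.36 zt [-0.037 -0.016 -0.999] F [ 0.2 -0.4 -0.6] w15.5 q [-0.03  0.52  0.13  1.21 -0.02  1.67]
delta tool mm [ 2.4  7.5 -1.4]
yaw 0.008
earlier tip (array([ 501.85970411, -121.24650303,  114.74101854]), [np.float64(0.670600075200655), np.float64(0.6706000752006546)])
```

View pics/cs7.png

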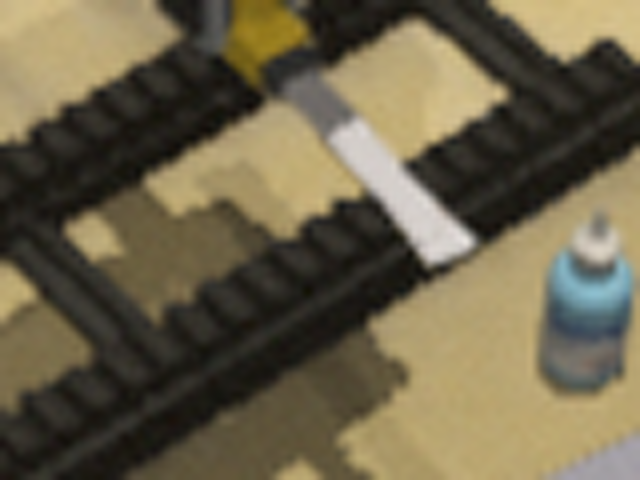

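View pics/ct7.png

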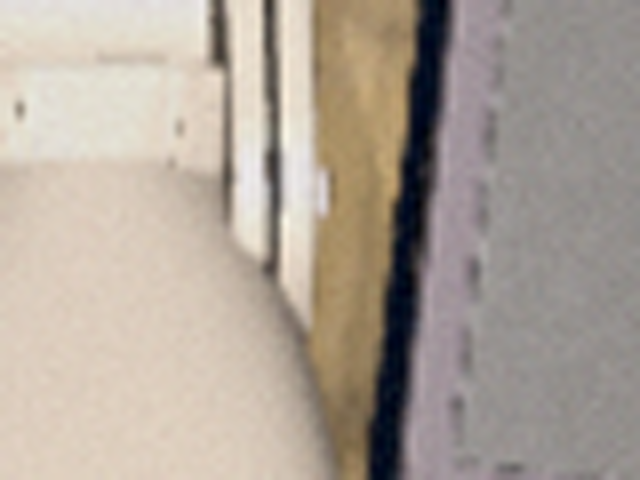

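>>> {"api": "carry_out", "payload": {"motion": [[0.002,0.004,0.03,0,0.005],[0.002,0.004,0.03,0.008,0.005],[0,0,0,0,0.005],[0,0,0,0,0.005]]}}

```text
t: 7.82
position: [594.3, -29.5, 60.5]
tool_rot: [3.116, -0.209, -0.053]
contact_force: [0.8, 0.1, -1.1]
gripper_width: 0.175
```

Run:
```python
from h import *
T=cams.camera_model("top");S=cams.camera_model("scene")
print(tri([(S,(356.9,281.5)),(T,(410.6,264.4))]))
to((595.6,-40.5,55),-7.8)
cv2.imwrite("pics/s8.png",cams.grab_frame("scene"))
cv2.imwrite("pics/t8.png",cams.grab_frame("top"))
s=cv2.imread("pics/s8.png");t=cv2.imread("pics/t8.png")
a=crop(s,310,260,390,320,8);b=crop(t,380,240,440,300,8);cv2.imwrite("pics/cs8.png",a); cv2.imwrite("pics/ct8.png",b)
```

```text
(array([ 580.63022021, -128.25518393,  125.53911045]), [np.float64(0.8627248618628133), np.float64(0.8627248618630423)])
t7.83 pos [594.3 -29.5  60.5] psi-7.71 zt [-0.035 -0.016 -0.999] F [ 0.8  0.1 -1.1] w15.0 q [-0.04  0.57  0.04  1.08 -0.02  1.66]
delta tool mm [ 2.9 10.7  5.6]
yaw 0.002
```

View pics/cs8.png

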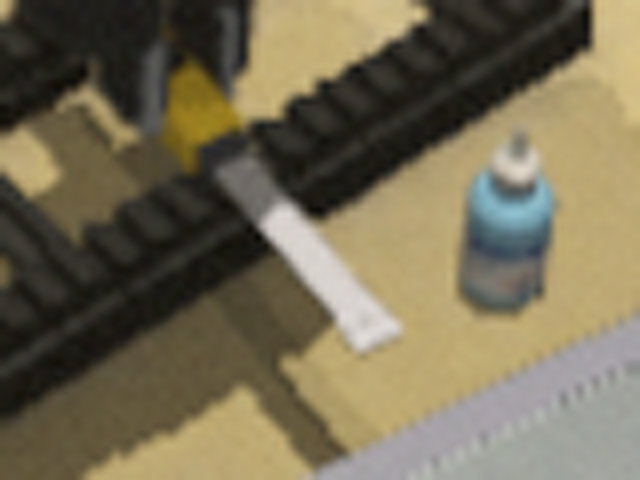

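View pics/ct8.png

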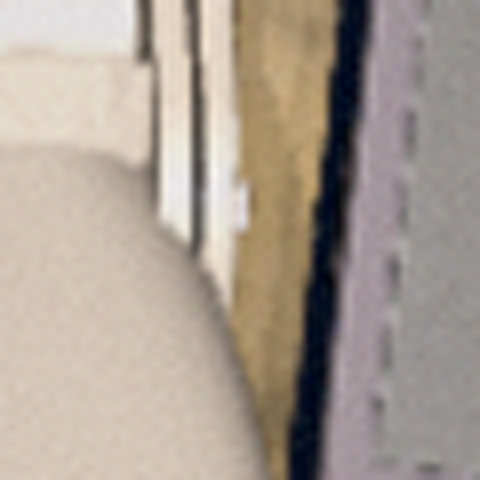

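Run:
```python
from h import *
T=cams.camera_model("top");S=cams.camera_model("scene")
print("tip",tri([(S,(357.6,302.75)),(T,(410.8,266))]))
for a,b in [((331,329.2),(419.2,303)),((402.5,294.2),(427.4,228.5)),((443.7,340.5),(484.5,234.7))]: print(tri([(S,a),(T,b)]))
```

```text
tip (array([ 578.38826489, -136.73825273,   66.74507755]), [np.float64(0.350521044614852), np.float64(0.3505210446149998)])
(array([ 491.03975323, -154.1763943 ,   68.01236242]), [np.float64(1.0416472655284028), np.float64(1.0416472655284785)])
(array([ 667.27279203, -179.80144587,   66.78682597]), [np.float64(0.8957017026235548), np.float64(0.8957017026236175)])
(array([ 648.45055113, -316.31456766,   65.82597816]), [np.float64(0.5045932032369147), np.float64(0.5045932032369702)])
```

Run:
```python
from h import *
T=cams.camera_model("top");S=cams.camera_model("scene")
print("tip0",tri([(S,(249.1,220.0)),(T,(235.2,272.4))]))
s=cv2.imread("pics/s8.png");t=cv2.imread("pics/t8.png")
a=crop(s,320,285,460,400,5.5);cv2.imwrite("pics/cs9.png",a)
```

```text
tip0 (array([573.68313312, 288.88230758,   6.07709434]), [np.float64(0.007631678044814429), np.float64(0.007631678044799899)])
```

View pics/cs9.png

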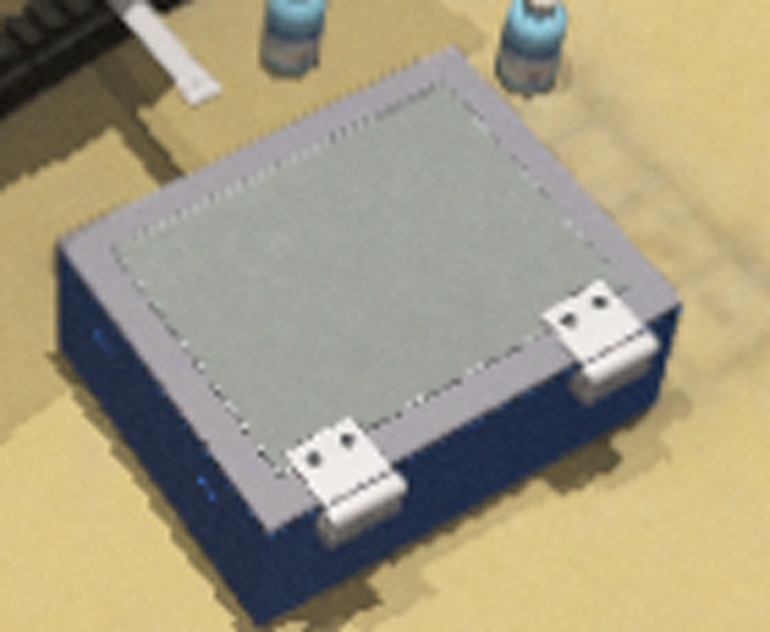

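>>> {"api": "carry_out", "payload": {"motion": [[0,0,0.007,0,0.005],[0,0.015,0,0,0.005],[0,0,0,0,0.005]]}}

```text
t: 8.3
position: [593.5, -45.4, 55.6]
tool_rot: [3.116, -0.209, -0.046]
contact_force: [-0.1, 0.0, -0.6]
gripper_width: 0.175
```

Run:
```python
from h import *
to((590,-60,53),-7.8)
```

```text
t8.30 pos [593.5 -45.4  55.6] psi-7.68 zt [-0.031 -0.016 -0.999] F [-0.1  0.  -0.6] w14.9 q [-0.07  0.57  0.03  1.06 -0.02  1.64]
delta tool mm [-1.5 14.9  3. ]
yaw 0.002
```

>>> {"api": "carry_out", "payload": {"motion": [[0,0.002,0.003,0,0.005],[0,0.004,0,0,0.005],[0,0,0,0,0.005]]}}

```text
t: 8.68
position: [592.6, -52.3, 52.7]
tool_rot: [3.116, -0.21, -0.046]
contact_force: [0.1, 0.8, 0.0]
gripper_width: 0.181
```

Run:
```python
from h import *
to((590,-60,53),-7.8)
s=cams.grab_frame("scene")
cv2.imwrite("pics/cs10.png",crop(s,320,275,400,335,9))
```

```text
t8.68 pos [592.6 -52.3  52.7] psi-7.73 zt [-0.031 -0.016 -0.999] F [0.1 0.8 0. ] w15.4 q [-0.08  0.58  0.03  1.05 -0.02  1.63]
delta tool mm [-1.6  7.9 -0.1]
yaw 0.001
```

View pics/cs10.png

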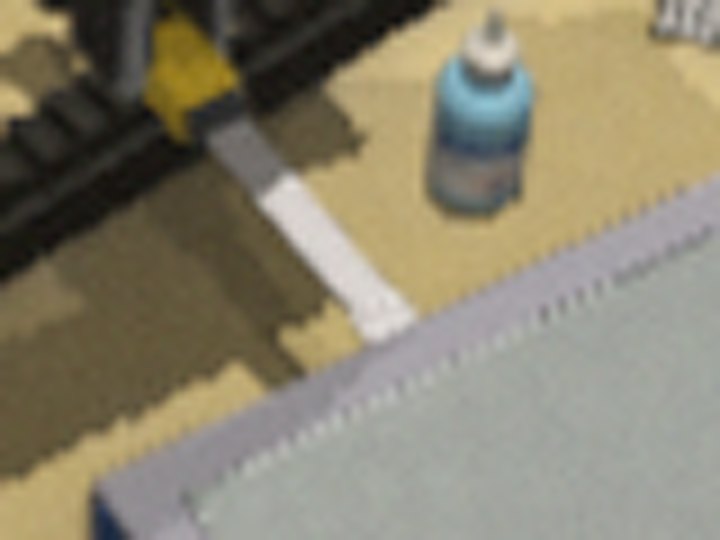

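>>> {"api": "carry_out", "payload": {"motion": [[0,0.004,0,0,0.005],[0,0.004,0,0,0.005],[0,0.004,0,0,0.005]]}}

```text
t: 9.1
position: [591.0, -64.3, 52.9]
tool_rot: [3.116, -0.208, -0.046]
contact_force: [-0.3, -1.0, -0.1]
gripper_width: 0.177
```

>>> {"api": "carry_out", "payload": {"motion": [[0,0.004,0,0,0.005],[0,0.004,0,0,0.005],[0,0,0,0,0.005]]}}

```text
t: 9.48
position: [589.8, -73.3, 53.2]
tool_rot: [3.116, -0.21, -0.046]
contact_force: [-0.1, 0.1, -0.0]
gripper_width: 0.181
```

>>> {"api": "carry_out", "payload": {"motion": [[0,0.004,0,0,0.005],[0,0.004,0,0,0.005],[0,0.004,0,0,0.005],[0,0.004,0,0,0.005],[0,0,0,0,0.005]]}}

```text
t: 10.1
position: [587.5, -90.3, 53.4]
tool_rot: [3.116, -0.21, -0.046]
contact_force: [-0.1, -0.3, -0.9]
gripper_width: 0.184
```

Run:
```python
from h import *
st()
s=cams.grab_frame("scene")
cv2.imwrite("pics/cs11.png",crop(s,320,275,400,335,9))
```

```text
t10.10 pos [587.5 -90.3  53.4] psi-7.71 zt [-0.031 -0.016 -0.999] F [-0.1 -0.3 -0.9] w15.7 q [-0.14  0.57  0.03  1.05 -0.02  1.56]
```

View pics/cs11.png

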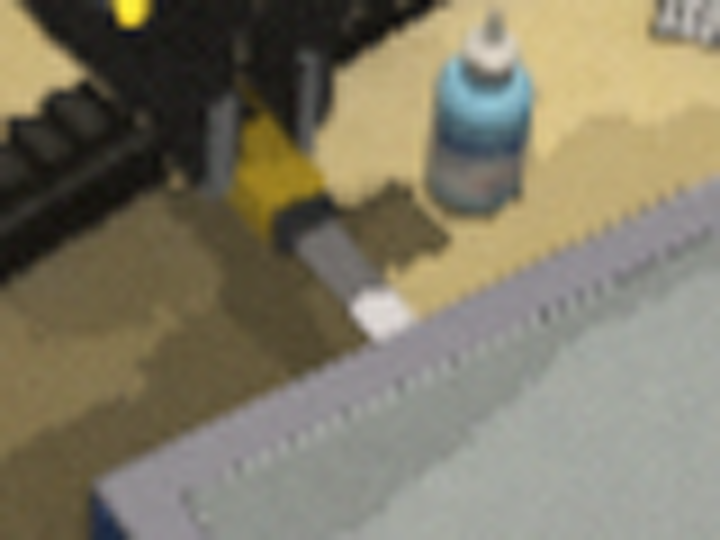

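>>> {"api": "carry_out", "payload": {"motion": [[0,0,-0.006,0,0.005],[0,0.001,-0.006,0,0.005],[0,0.001,-0.006,0,0.005],[0,0.001,-0.006,0,0.005],[0,0.001,-0.006,0,0.005],[0,0,0,0,0.005]]}}

```text
t: 10.9
position: [587.2, -92.7, 85.2]
tool_rot: [3.118, -0.208, -0.049]
contact_force: [-0.0, 0.4, -1.4]
gripper_width: 0.183
```

Run:
```python
from h import *
st()
s=cams.grab_frame("scene")
cv2.imwrite("pics/cs12.png",crop(s,300,265,460,385,5))
```

```text
t10.90 pos [587.2 -92.7  85.2] psi-7.66 zt [-0.032 -0.014 -0.999] F [-0.   0.4 -1.4] w15.6 q [-0.15  0.54  0.07  1.12 -0.02  1.56]
```

View pics/cs12.png

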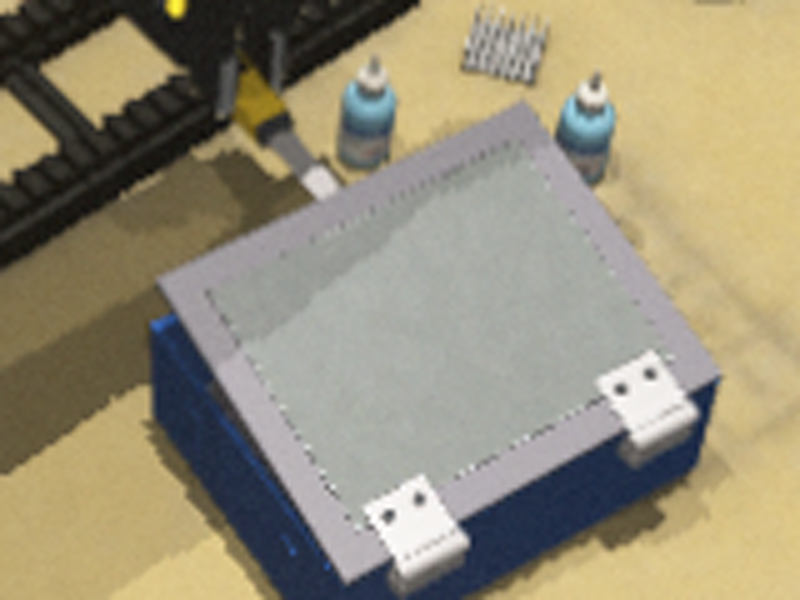

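>>> {"api": "carry_out", "payload": {"motion": [[0,0.003,-0.011,0,0.005],[0,0.004,-0.01,0,0.005],[0,0.005,-0.01,0,0.005],[0,0.006,-0.009,0,0.005],[0,0,0,0,0.005]]}}

```text
t: 11.58
position: [586.0, -111.5, 128.4]
tool_rot: [3.118, -0.209, -0.049]
contact_force: [0.4, -0.1, -0.6]
gripper_width: 0.178
```

Run:
```python
from h import *
st()
s=cams.grab_frame("scene")
cv2.imwrite("pics/cs13.png",crop(s,300,235,460,385,4))
```

```text
t11.57 pos [ 586.  -111.5  128.4] psi-7.68 zt [-0.032 -0.014 -0.999] F [ 0.4 -0.1 -0.6] w15.2 q [-0.18  0.51  0.13  1.22 -0.02  1.53]
```

View pics/cs13.png

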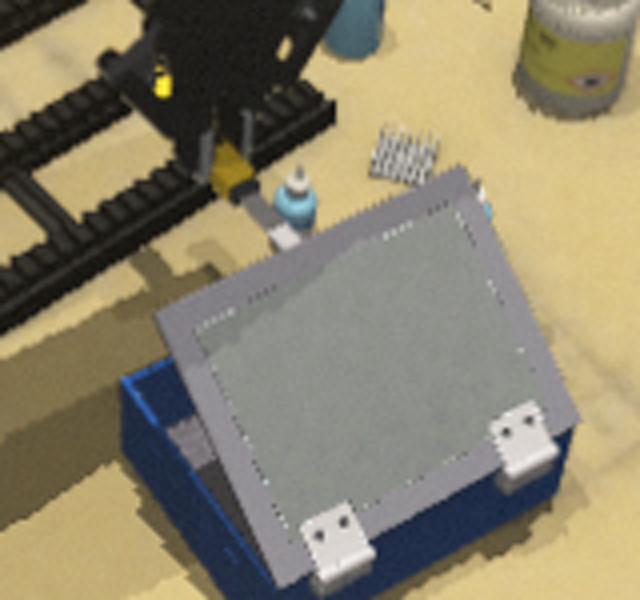

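>>> {"api": "carry_out", "payload": {"motion": [[0,0.007,-0.009,0,0.005],[0,0.008,-0.008,0,0.005],[0,0.009,-0.007,0,0.005],[0,0.009,-0.006,0,0.005],[0,0,0,0,0.005]]}}

```text
t: 12.25
position: [582.0, -145.9, 160.4]
tool_rot: [3.118, -0.209, -0.051]
contact_force: [-0.1, 0.2, -0.8]
gripper_width: 0.179
```

Run:
```python
from h import *
st()
s=cams.grab_frame("scene")
cv2.imwrite("pics/cs14.png",crop(s,300,235,460,385,4))
```

```text
t12.25 pos [ 582.  -145.9  160.4] psi-7.67 zt [-0.033 -0.014 -0.999] F [-0.1  0.2 -0.8] w15.3 q [-0.23  0.5   0.2   1.3  -0.02  1.47]
```

View pics/cs14.png

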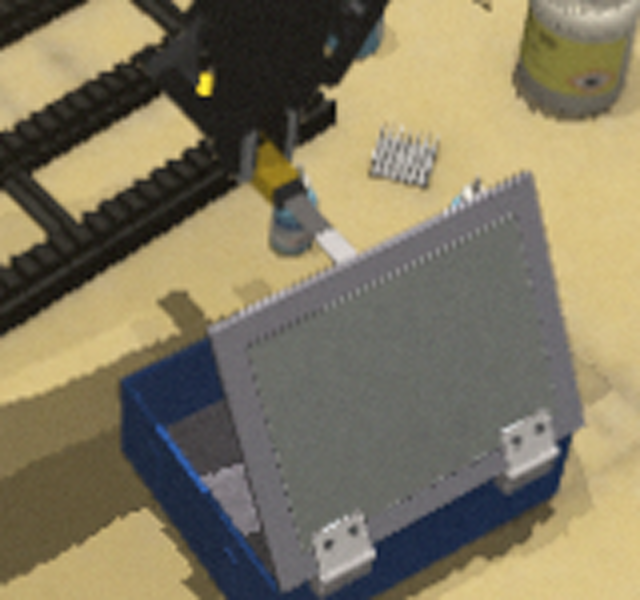

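>>> {"api": "carry_out", "payload": {"motion": [[0,0.01,-0.005,0,0.005],[0,0.01,-0.004,0,0.005],[0,0.011,-0.003,0,0.005],[0,0.011,-0.002,0,0.005],[0,0,0,0,0.005]]}}

```text
t: 12.92
position: [576.2, -190.1, 175.6]
tool_rot: [3.118, -0.208, -0.052]
contact_force: [0.3, 0.0, 0.2]
gripper_width: 0.176
```

Run:
```python
from h import *
st()
s=cams.grab_frame("scene")
cv2.imwrite("pics/cs15.png",crop(s,300,235,460,385,4))
```

```text
t12.93 pos [ 576.2 -190.1  175.6] psi-7.64 zt [-0.034 -0.014 -0.999] F [0.3 0.  0.2] w15.0 q [-0.31  0.5   0.24  1.34 -0.02  1.4 ]
```

View pics/cs15.png

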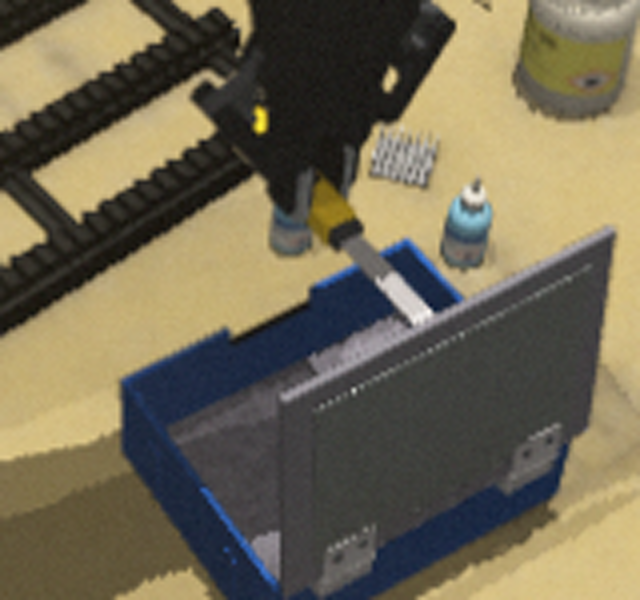

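>>> {"api": "carry_out", "payload": {"motion": [[0,0.011,0,0,0.005],[0,0.011,0,0,0.005],[0,0.01,0.001,0,0.005],[0,0,0,0,0.005]]}}

```text
t: 13.48
position: [571.7, -223.4, 174.9]
tool_rot: [3.118, -0.206, -0.053]
contact_force: [-0.1, 0.5, -0.5]
gripper_width: 0.182
```

Run:
```python
from h import *
st()
s=cams.grab_frame("scene")
cv2.imwrite("pics/cs16.png",crop(s,300,235,460,385,4))
```

```text
t13.47 pos [ 571.7 -223.4  174.9] psi-7.59 zt [-0.035 -0.014 -0.999] F [-0.1  0.5 -0.5] w15.6 q [-0.36  0.52  0.26  1.35 -0.03  1.34]
```

View pics/cs16.png

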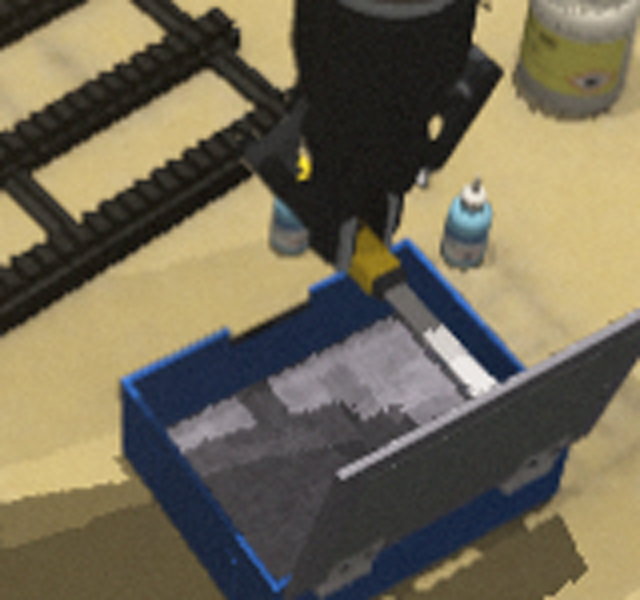

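>>> {"api": "carry_out", "payload": {"motion": [[0,-0.02,0,0,0.005],[0,-0.04,0,0,0.005],[0,-0.05,0,0,0.005],[0,-0.05,0,0,0.005],[0,-0.05,0,0,0.005],[0,-0.03,0,0,0.005],[0,0,0,0,0.005]]}}

```text
t: 14.4
position: [603.8, 30.9, 170.9]
tool_rot: [3.12, -0.197, -0.049]
contact_force: [0.2, -0.5, -1.3]
gripper_width: 0.177
```

Run:
```python
from h import *
to((470,290,120),88.5)
s=cams.grab_frame("scene");cv2.imwrite("pics/s17.png",s)
cv2.imwrite("pics/cs17.png",crop(s,300,235,480,400,3.6))
```

```text
t14.40 pos [603.8  30.9 170.9] psi-7.26 zt [-0.032 -0.013 -0.999] F [ 0.2 -0.5 -1.3] w15.1 q [ 0.06  0.51  0.23  1.33 -0.01  1.75]
delta tool mm [-163.9 -241.1   51.8]
yaw -1.671
```

View pics/cs17.png

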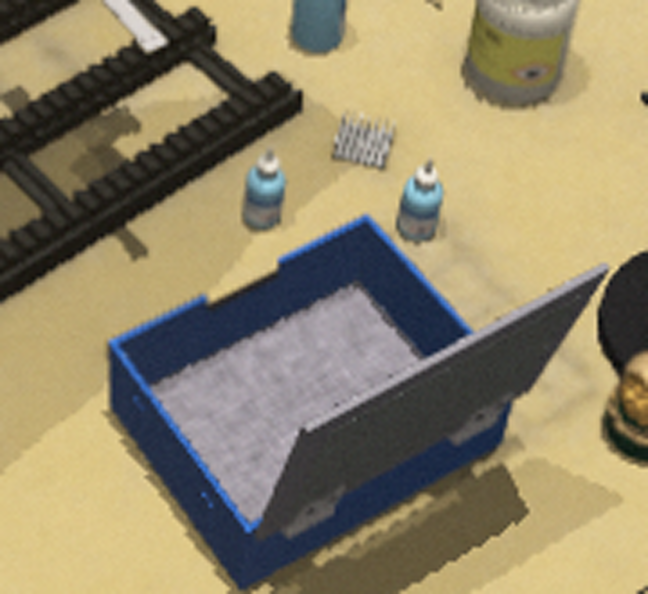

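>>> {"api": "carry_out", "payload": {"motion": [[-0.03,-0.045,0,0,0.005],[-0.033,-0.048,0,0,0.005],[-0.033,-0.048,0,0,0.005],[-0.033,-0.048,0,0,0.005],[-0.03,-0.045,0,0,0.005],[0,0,0,-0.187,0.005],[0,0,0,-0.187,0.005],[0,0,0,-0.187,0.005]]}}

```text
t: 15.45
position: [473.7, 284.6, 172.5]
tool_rot: [3.062, 0.661, -0.048]
contact_force: [-0.2, -0.4, -1.4]
gripper_width: 0.178
```

>>> {"api": "carry_out", "payload": {"motion": [[0,0,0,-0.187,0.005],[0,0,0,-0.187,0.005],[0,0,0,-0.187,0.005],[0,0,0,-0.187,0.005],[0,0,0,-0.187,0.005],[0,0,0,-0.17,0.005],[0,0,0,0,0.005]]}}

```text
t: 16.32
position: [474.8, 278.1, 173.7]
tool_rot: [-2.258, -2.174, 0.048]
contact_force: [0.0, 0.3, -0.6]
gripper_width: 0.181
```

Run:
```python
from h import *
to((470,290,60),88.5)
cv2.imwrite("pics/w18.png",cams.grab_frame("wrist"))
```

```text
t16.32 pos [474.8 278.1 173.7] psi87.85 zt [-0.027 -0.017 -1.   ] F [ 0.   0.3 -0.6] w15.5 q [ 0.53  0.39  0.07  1.28 -0.    0.57]
delta tool mm [ 13.7  -2.3 113.6]
yaw -0.011
```

View pics/w18.png

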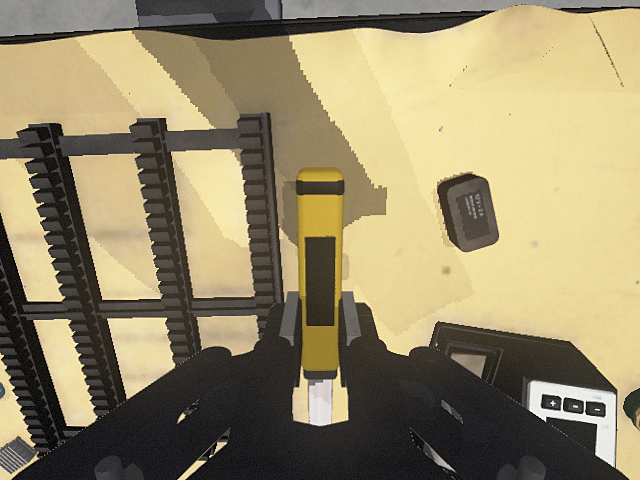

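>>> {"api": "carry_out", "payload": {"motion": [[0.007,-0.001,0.04,0,0.005],[0.006,-0.001,0.04,-0.01,0.005],[0,0,0.03,0,0.005],[0,0,0.02,0,0.005],[0,0,0.015,0,0.005],[0,0,0,0,0.005],[0,0,0,0,0.005]]}}

```text
t: 17.25
position: [472.6, 288.3, 27.1]
tool_rot: [-2.27, -2.165, 0.039]
contact_force: [0.0, 0.6, -0.5]
gripper_width: 0.181
```

Run:
```python
from h import *
to((470,292,6),88.5)
```

```text
t17.25 pos [472.6 288.3  27.1] psi87.30 zt [-0.021 -0.014 -1.   ] F [ 0.   0.6 -0.5] w15.5 q [ 0.55  0.53 -0.13  0.93 -0.    0.6 ]
delta tool mm [ 3.9 -2.3 21.1]
yaw -0.021
```

>>> {"api": "carry_out", "payload": {"motion": [[0.002,0,0.008,0,0.005],[0.001,0,0.008,0,0.005],[0,0,0,0,0.005]]}}

```text
t: 17.62
position: [473.8, 292.2, 11.9]
tool_rot: [-2.271, -2.165, 0.033]
contact_force: [0.5, -0.4, -1.5]
gripper_width: 0.182
```

>>> {"api": "carry_out", "payload": {"motion": [[0,0,0.003,0,0.005],[0,0,0,0,0.005]]}}

```text
t: 17.88
position: [473.8, 292.2, 8.9]
tool_rot: [-2.271, -2.165, 0.032]
contact_force: [-0.7, -0.4, -0.8]
gripper_width: 0.179
```

Run:
```python
from h import *
to((470,292,6),88.5)
```

```text
t17.88 pos [473.8 292.2   8.9] psi87.27 zt [-0.017 -0.012 -1.   ] F [-0.7 -0.4 -0.8] w15.3 q [ 0.55  0.56 -0.14  0.89 -0.    0.6 ]
delta tool mm [-0.4 -3.7  2.9]
yaw -0.021
```

>>> {"api": "carry_out", "payload": {"motion": [[0,0,0.002,0,0.005],[0,0,0,0,0.005]]}}

```text
t: 18.12
position: [473.9, 292.3, 6.9]
tool_rot: [-2.271, -2.165, 0.032]
contact_force: [0.1, 0.4, -0.7]
gripper_width: 0.181
```

>>> {"api": "carry_out", "payload": {"motion": [[0,0,0.0015,0,0.005],[0,0,0,0,0.005]]}}

```text
t: 18.38
position: [474.0, 292.2, 5.4]
tool_rot: [-2.272, -2.165, 0.032]
contact_force: [0.6, 0.1, -1.2]
gripper_width: 0.175
```

Within about a millimetre of the bench; opening gently, then rising.

>>> {"api": "carry_out", "payload": {"motion": [[0,0,0,0,0.018],[0,0,0,0,0.022],[0,0,0,0,0.03],[0,0,0,0,0.04],[0,0,0,0,0.04]]}}

```text
t: 19.0
position: [474.4, 292.5, 5.9]
tool_rot: [-2.272, -2.165, 0.03]
contact_force: [0.8, 0.2, -0.6]
gripper_width: 0.467
```

>>> {"api": "carry_out", "payload": {"motion": [[0,0,-0.015,0,0.04],[0,0,-0.04,0,0.04],[0,0,-0.05,0,0.04],[0,0,-0.05,0,0.05],[0,0,-0.03,-0.1,0.06],[0,0,0,-0.1,0.06],[0,0,0,-0.1,0.06],[0,0,0,0,0.06]]}}

```text
t: 20.0
position: [478.2, 295.1, 206.1]
tool_rot: [-1.912, -2.489, 0.016]
contact_force: [-0.0, -0.1, 0.4]
gripper_width: 0.703
```

Run:
```python
from h import *
s=st();m=cams.camera_model("wrist");w=cams.grab_frame("wrist");cv2.imwrite("pics/w20.png",w)
import pickle;pickle.dump(m,open("m20.pkl","wb"))
s=cams.grab_frame("scene");cv2.imwrite("pics/cs20.png",crop(s,150,180,310,290,5));st()
```

```text
t20.00 pos [478.2 295.1 206.1] psi104.93 zt [-0.008 -0.006 -1.   ] F [-0.  -0.1  0.4] w60.0 q [ 0.55  0.38  0.14  1.34 -0.    0.29]
t20.10 pos [478.1 295.  205.5] psi104.91 zt [-0.009 -0.007 -1.   ] F [ 0.7 -0.6  0.3] w59.9 q [ 0.55  0.38  0.14  1.34 -0.    0.29]
```

View pics/w20.png

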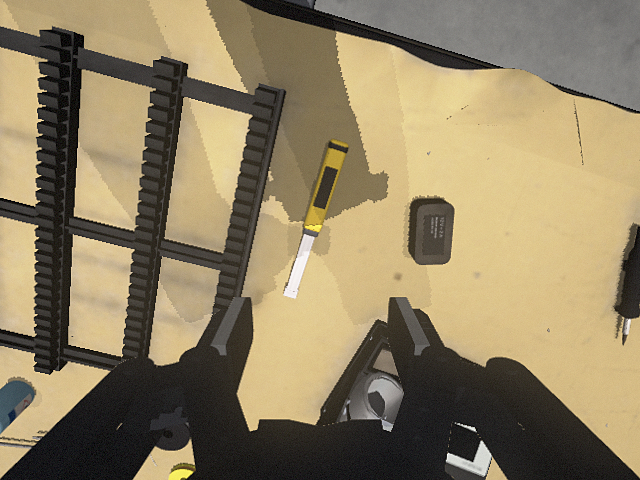

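View pics/cs20.png

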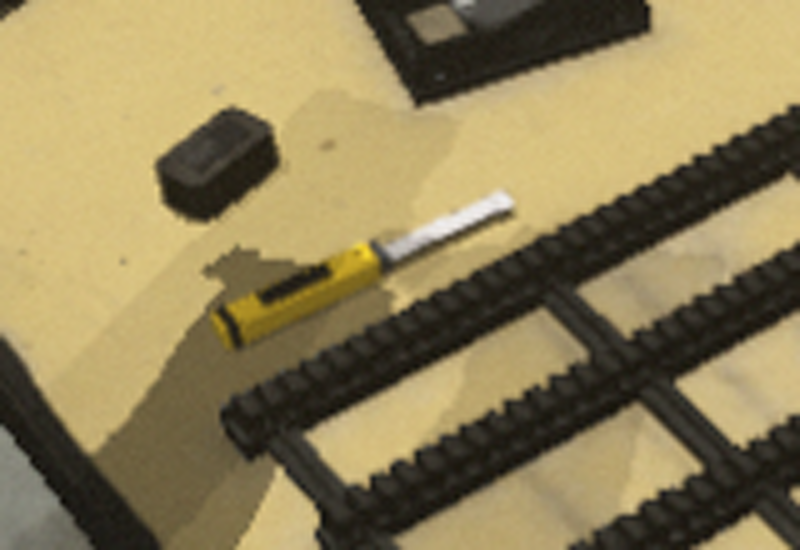

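The pry tool lies flat on bare bench between the rack (edge ~(270,150)) and the adapter. The adapter is the labelled black block at (430,231). The other dark candidates are the small chip seen in the top view at (40,182), about 49x24 mm, and the cable box in the scene view at (283,88). Only this block fits 62x36 mm.

Run:
```python
from h import *
import pickle
m=pickle.load(open("m20.pkl","rb"));w=cv2.imread("pics/w20.png")
g=cv2.cvtColor(w,cv2.COLOR_BGR2GRAY)
cv2.imwrite("pics/ad20.png",crop(w,395,185,470,275,6.5))
mask=cv2.inRange(g,48,110);M=np.zeros_like(mask);M[190:275,400:465]=mask[190:275,400:465]
M=cv2.morphologyEx(M,cv2.MORPH_OPEN,np.ones((3,3)))
c=max(cv2.findContours(M,cv2.RETR_EXTERNAL,cv2.CHAIN_APPROX_NONE)[0],key=cv2.contourArea)
print(cv2.boundingRect(c),cv2.minAreaRect(plane(m,c[:,0].astype(float),26)[:,:2].astype(np.float32)))
```

```text
(408, 201, 46, 64) ((469.833984375, 401.5321044921875), (63.672359466552734, 41.88288879394531), 17.264095306396484)
```

View pics/ad20.png

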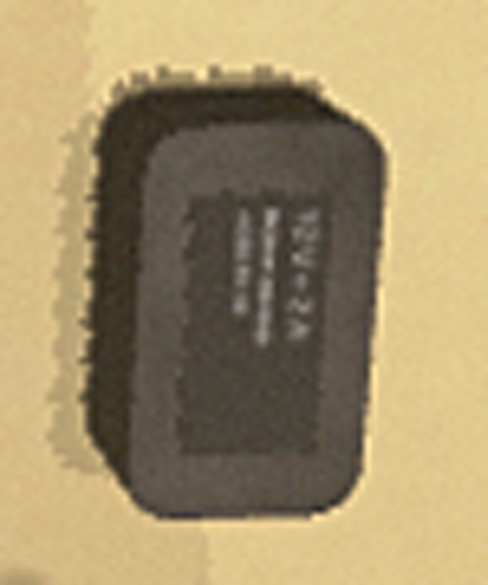

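Run:
```python
from h import *
import pickle
m=pickle.load(open("m20.pkl","rb"))
f=lambda x,y:(395+x/6.5-.4,185+y/6.5-.4)
P=plane(m,[f(266,122),f(247,515),f(139,320),f(374,320)],26);print(P,P.mean(0),np.linalg.norm(P[0]-P[1]),np.linalg.norm(P[2]-P[3]),np.degrees(np.arctan2(*(P[1]-P[0])[1::-1])))
to(np.r_[P.mean(0)[:2],120],90+np.degrees(np.arctan2(*(P[1]-P[0])[1::-1])))
```

```text
[[441.09833301 396.06155215  26.        ]
 [498.87205303 414.8420287   26.        ]
 [473.9103209  388.49068429  26.        ]
 [464.90349506 422.05538763  26.        ]] [469.6960505  405.36241319  26.        ] 60.74955986704826 34.75215420775132 18.007765199094152
t20.10 pos [478.1 295.  205.5] psi104.91 zt [-0.009 -0.007 -1.   ] F [ 0.7 -0.6  0.3] w59.9 q [ 0.55  0.38  0.14  1.34 -0.    0.29]
delta tool mm [109.2  21.2  84.8]
yaw -0.054
```

>>> {"api": "carry_out", "payload": {"motion": [[0.036,0.007,0,-0.054,0.06],[0.036,0.007,0,0,0.06],[0.036,0.007,0.02,0,0.06],[0,0,0.04,0,0.06],[0,0,0.04,0,0.06],[0,0,0,0,0.06],[0,0,0,0,0.06]]}}

```text
t: 20.98
position: [465.9, 407.2, 103.9]
tool_rot: [-1.854, -2.532, 0.016]
contact_force: [0.3, 0.0, 1.2]
gripper_width: 0.705
```

Run:
```python
from h import *
to((469.7,405,6),108)
cv2.imwrite("pics/w21.png",cams.grab_frame("wrist"))
```

```text
t20.98 pos [465.9 407.2 103.9] psi107.57 zt [-0.008 -0.006 -1.   ] F [0.3 0.  1.2] w60.2 q [0.72 0.56 0.14 1.17 0.   0.41]
delta tool mm [-2.9  4.  97.9]
yaw -0.008
```

View pics/w21.png

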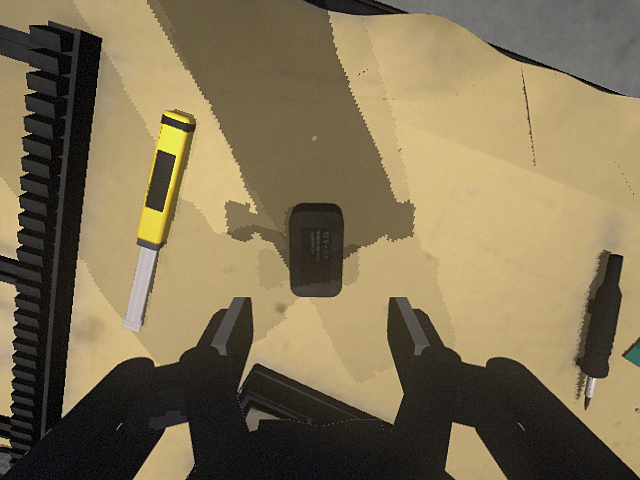

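>>> {"api": "carry_out", "payload": {"motion": [[-0.003,0.004,0.03,0,0.06],[0,0,0.03,0,0.06],[0,0,0.02,0,0.06],[0,0,0,0,0.06],[0,0,0,0,0.06]]}}

```text
t: 21.65
position: [477.2, 409.4, 33.8]
tool_rot: [1.859, 2.53, 0.014]
contact_force: [-0.2, -0.8, -0.2]
gripper_width: 0.705
```

Run:
```python
from h import *
to((469.7,405,6),108)
```

```text
t21.65 pos [477.2 409.4  33.8] psi107.39 zt [ 0.007  0.006 -1.   ] F [-0.2 -0.8 -0.2] w60.2 q [0.71 0.63 0.07 1.   0.   0.41]
delta tool mm [-2.1 -8.7 27.7]
yaw -0.011
```

>>> {"api": "carry_out", "payload": {"motion": [[-0.002,-0.008,0.008,-0.01,0.06],[0,0,0.008,0,0.06],[0,0,0,0,0.06]]}}

```text
t: 22.02
position: [471.1, 406.0, 19.8]
tool_rot: [1.845, 2.539, 0.021]
contact_force: [0.3, 0.3, -0.1]
gripper_width: 0.698
```

Run:
```python
from h import *
to((469.7,405,6),108)
```

```text
t22.02 pos [471.1 406.   19.8] psi108.00 zt [ 0.01   0.009 -1.   ] F [ 0.3  0.3 -0.1] w59.6 q [0.71 0.63 0.02 0.95 0.   0.4 ]
delta tool mm [-0.6 -1.8 13.8]
yaw -0.0
```

>>> {"api": "carry_out", "payload": {"motion": [[0,-0.001,0.006,0,0.06],[0,0,0.006,0,0.06],[0,0,0,0,0.06]]}}

```text
t: 22.4
position: [470.2, 405.9, 6.9]
tool_rot: [1.845, 2.539, 0.021]
contact_force: [0.2, -0.2, 0.4]
gripper_width: 0.706
```

>>> {"api": "carry_out", "payload": {"motion": [[0,0,0,0,0.035],[0,0,0,0,0.03],[0,0,0,0,0.025],[0,0,0,0,0.025],[0,0,0,0,0.025],[0,0,0,0,0.025]], "grip_force": 50}}

```text
t: 23.15
position: [470.4, 406.1, 7.0]
tool_rot: [1.845, 2.539, 0.022]
contact_force: [0.0, -0.0, 0.2]
gripper_width: 0.408
```

Run:
```python
from h import *
st()
```

```text
t23.15 pos [470.4 406.1   7. ] psi108.00 zt [ 0.01  0.01 -1.  ] F [ 0.  -0.   0.2] w34.8 q [0.71 0.64 0.01 0.93 0.   0.4 ]
```

>>> {"api": "carry_out", "payload": {"motion": [[0,0,-0.03,0,0.025],[0,0,-0.05,0,0.025],[0,0,-0.05,0,0.025],[0,0,-0.03,0.15,0.025],[0,0,0,0.15,0.025],[0,0,0,0.15,0.025],[0,0,0,0,0.025]]}}

```text
t: 24.02
position: [467.7, 403.6, 170.6]
tool_rot: [-2.38, -2.05, -0.016]
contact_force: [0.7, 0.0, -1.1]
gripper_width: 0.411
```

Run:
```python
from h import *
to((571,-226,165),82.2)
cv2.imwrite("pics/w22.png",cams.grab_frame("wrist"))
```

```text
t24.02 pos [467.7 403.6 170.6] psi81.49 zt [ 0.007  0.007 -1.   ] F [ 0.7  0.  -1.1] w35.1 q [0.71 0.5  0.22 1.28 0.   0.86]
delta tool mm [-607.4  195.4    2. ]
yaw -0.012
```

View pics/w22.png

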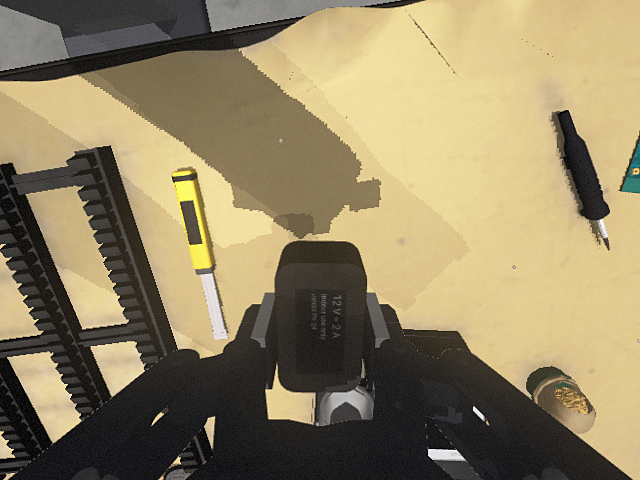

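Held. Moving to above the case in two stages.

>>> {"api": "carry_out", "payload": {"motion": [[-0.05,0.016,0,0,0.025],[-0.055,0.018,0,0,0.025],[-0.055,0.018,0,0,0.025],[-0.055,0.018,0,0,0.025],[-0.055,0.018,0,0,0.025],[-0.055,0.018,0,0,0.025],[-0.05,0.016,0,0,0.025],[0,0,0,0,0.025]]}}

```text
t: 25.08
position: [537.6, 4.7, 164.9]
tool_rot: [-2.355, -2.078, -0.012]
contact_force: [0.3, 0.5, -1.6]
gripper_width: 0.413
```

Run:
```python
from h import *
to((571,-226,165),82.2)
```

```text
t25.07 pos [537.6   4.7 164.9] psi82.85 zt [ 0.005  0.006 -1.   ] F [ 0.3  0.5 -1.6] w35.3 q [ 0.01  0.35 -0.02  1.19  0.01  0.13]
delta tool mm [-224.7   61.8   -1.3]
yaw 0.011
```

>>> {"api": "carry_out", "payload": {"motion": [[-0.045,0.014,0,0,0.025],[-0.05,0.014,0,0,0.025],[-0.05,0.014,0,0,0.025],[-0.045,0.012,0,0,0.025],[-0.015,0.004,0,0,0.025],[0,0,0,0,0.025],[0,0,0,0,0.025]]}}

```text
t: 25.95
position: [571.5, -203.5, 160.8]
tool_rot: [-2.329, -2.096, -0.013]
contact_force: [-0.4, 0.3, -1.5]
gripper_width: 0.405
```

Run:
```python
from h import *
to((571,-226,165),82.2)
cv2.imwrite("pics/w23.png",cams.grab_frame("wrist"))
s=cams.grab_frame("scene");cv2.imwrite("pics/cs23.png",crop(s,290,180,490,390,2.8))
```

```text
t25.95 pos [ 571.5 -203.5  160.8] psi83.98 zt [ 0.001  0.012 -1.   ] F [-0.4  0.3 -1.5] w34.6 q [-0.35  0.49  0.18  1.27  0.01 -0.24]
delta tool mm [-22.4   1.8  -4.5]
yaw 0.031
```

View pics/w23.png

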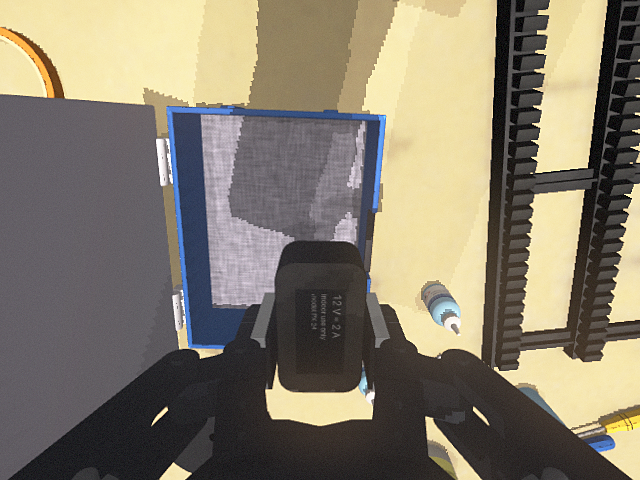

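View pics/cs23.png

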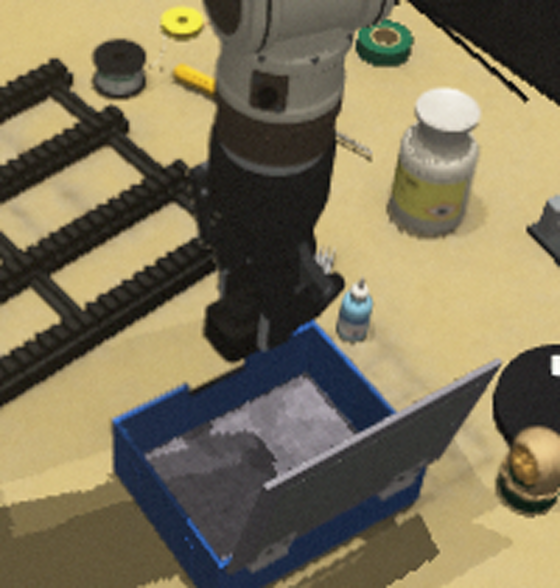

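Run:
```python
from h import *
m=cams.camera_model("wrist")
P=plane(m,[(168,108),(386,115),(188,347)],66);print(P.round(1))
print("centre",((P[1]+P[2])/2).round(1))
to((571,-228,100),82.2)
```

```text
[[ 473.1 -288.2   66. ]
 [ 491.9 -151.5   66. ]
 [ 648.4 -314.9   66. ]]
centre [ 570.1 -233.2   66. ]
t26.05 pos [ 571.6 -203.4  161. ] psi84.00 zt [ 0.001  0.011 -1.   ] F [-0.4 -0.2 -1.3] w34.6 q [-0.35  0.49  0.18  1.27  0.01 -0.24]
delta tool mm [-25.2   2.   60.7]
yaw 0.031
```

>>> {"api": "carry_out", "payload": {"motion": [[-0.013,0.001,0,0.03,0.025],[-0.012,0,0,0,0.025],[0,0,0.03,0,0.025],[0,0,0.03,0,0.025],[0,0,0,0,0.025],[0,0,0,0,0.025]]}}

```text
t: 26.8
position: [571.0, -230.3, 102.3]
tool_rot: [-2.364, -2.064, -0.016]
contact_force: [-0.0, 0.4, -1.1]
gripper_width: 0.409
```

Run:
```python
from h import *
to((571,-228,17),82.2)
EOF
```

```text
t26.80 pos [ 571.  -230.3  102.3] psi82.25 zt [ 0.005  0.009 -1.   ] F [-0.   0.4 -1.1] w34.9 q [-0.39  0.54  0.12  1.14  0.01 -0.25]
delta tool mm [ 1.5 -0.6 85.3]
yaw 0.001Traceback (most recent call last):
  File "<stdin>", line 3, in <module>
NameError: name 'EOF' is not defined
```

Floor is 8.5, the adapter underside is 7 below the TCP: touch at about TCP z = 15.5.

>>> {"api": "carry_out", "payload": {"motion": [[0.001,0,0.025,0,0.025],[0,0,0.025,0,0.025],[0,0,0.015,0,0.025],[0,0,0,0,0.025],[0,0,0,0,0.025]]}}

```text
t: 27.42
position: [576.9, -231.8, 43.8]
tool_rot: [2.36, 2.06, 0.025]
contact_force: [0.1, -0.4, -1.3]
gripper_width: 0.406
```

>>> {"api": "carry_out", "payload": {"motion": [[0,0,0.006,0,0.025],[0,0,0.004,0,0.025],[0,0,0,0,0.025]]}}

```text
t: 27.8
position: [578.4, -232.2, 35.3]
tool_rot: [2.358, 2.058, 0.027]
contact_force: [-0.6, 0.0, -0.4]
gripper_width: 0.406
```

>>> {"api": "carry_out", "payload": {"motion": [[0,-0.003,0.007,0,0.025],[0,-0.002,0.006,0,0.025],[0,0,0,0,0.025]]}}

```text
t: 28.18
position: [573.1, -231.3, 21.1]
tool_rot: [2.358, 2.058, 0.027]
contact_force: [-0.9, -0.0, -1.1]
gripper_width: 0.412
```

>>> {"api": "carry_out", "payload": {"motion": [[0,0,0.002,0,0.025],[0,0,0,0,0.025]]}}

```text
t: 28.42
position: [573.1, -231.4, 18.9]
tool_rot: [2.358, 2.058, 0.027]
contact_force: [0.3, 0.5, -1.9]
gripper_width: 0.409
```

>>> {"api": "carry_out", "payload": {"motion": [[0,0,0.002,0,0.025],[0,0,0,0,0.025]]}}

```text
t: 28.68
position: [573.5, -231.5, 17.0]
tool_rot: [2.358, 2.058, 0.027]
contact_force: [-0.3, 0.0, -0.5]
gripper_width: 0.41
```

Run:
```python
from h import *
st()
cv2.imwrite("pics/w24.png",cams.grab_frame("wrist"))
```

```text
t28.68 pos [ 573.5 -231.5   17. ] psi82.23 zt [ 0.021  0.002 -1.   ] F [-0.3  0.  -0.5] w35.1 q [-0.39  0.62  0.    0.93  0.01 -0.25]
```

View pics/w24.png

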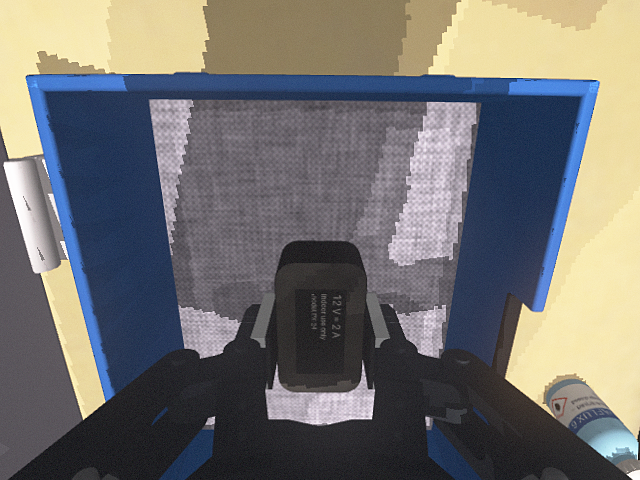

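The adapter is centred in the case, with its underside ~1.5 mm above the floor. Releasing it slowly and rising.

>>> {"api": "carry_out", "payload": {"motion": [[0,0,0.001,0,0.036],[0,0,0,0,0.04],[0,0,0,0,0.046],[0,0,0,0,0.05],[0,0,0,0,0.05]]}}

```text
t: 29.35
position: [574.6, -231.9, 17.2]
tool_rot: [2.356, 2.056, 0.029]
contact_force: [0.0, -0.3, 0.3]
gripper_width: 0.588
```

>>> {"api": "carry_out", "payload": {"motion": [[0,0,-0.01,0,0.05],[0,0,-0.03,0,0.05],[0,0,-0.05,0,0.05],[0,0,-0.05,0,0.05],[0,0,-0.05,0,0.05],[0.04,0,-0.02,0,0.05],[0.05,0,0,0,0.05],[0.05,0,0,0,0.05]]}}

```text
t: 30.35
position: [589.3, -94.2, 240.8]
tool_rot: [2.36, 2.043, 0.036]
contact_force: [0.5, -0.1, 0.1]
gripper_width: 0.59
```

>>> {"api": "carry_out", "payload": {"motion": [[0.05,0,0,0,0.05],[0.05,0,0,0,0.05],[0,0,0,0,0.05],[0,0,0,0,0.05]]}}

```text
t: 30.85
position: [604.1, 11.3, 245.4]
tool_rot: [2.352, 2.047, 0.043]
contact_force: [0.3, 0.3, -0.4]
gripper_width: 0.586
```

Run:
```python
from h import *
st()
s=cams.grab_frame("scene");cv2.imwrite("pics/s25.png",s);cv2.imwrite("pics/cs25.png",crop(s,290,230,490,390,4))
t=cams.grab_frame("top");cv2.imwrite("pics/t25.png",t)
```

```text
t30.85 pos [604.1  11.3 245.4] psi82.06 zt [ 0.036  0.    -0.999] F [ 0.3  0.3 -0.4] w50.0 q [ 0.02  0.42  0.29  1.41 -0.    0.16]
```

View pics/s25.png

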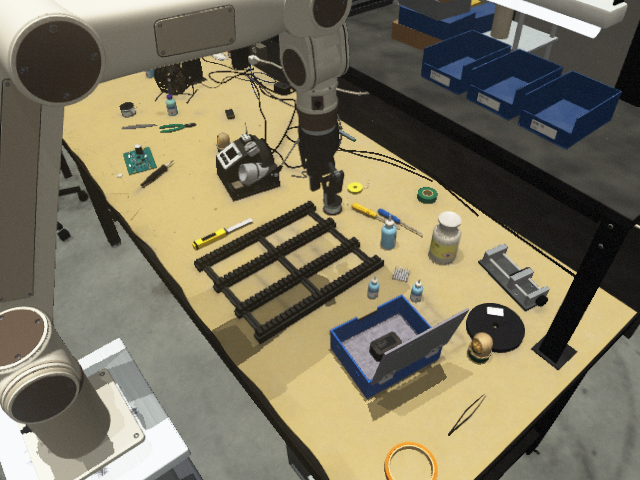

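View pics/cs25.png

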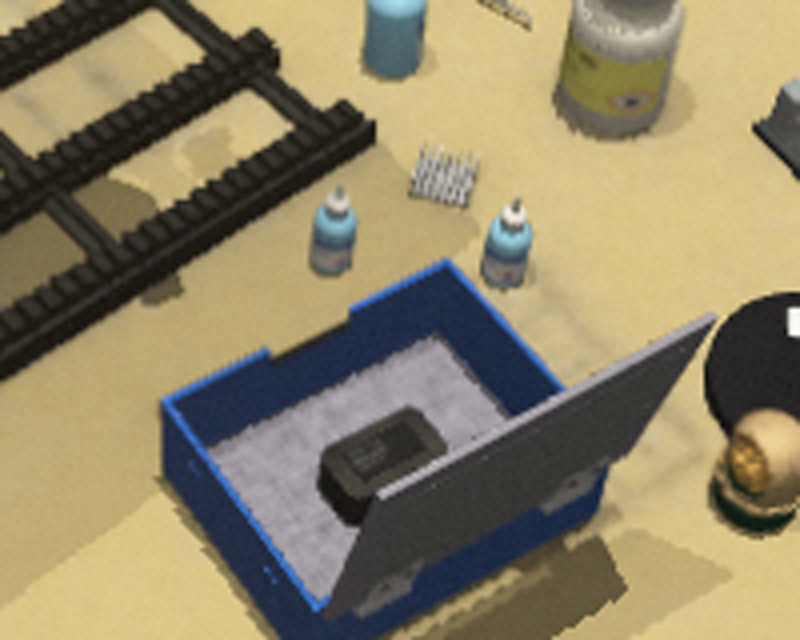

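View pics/t25.png

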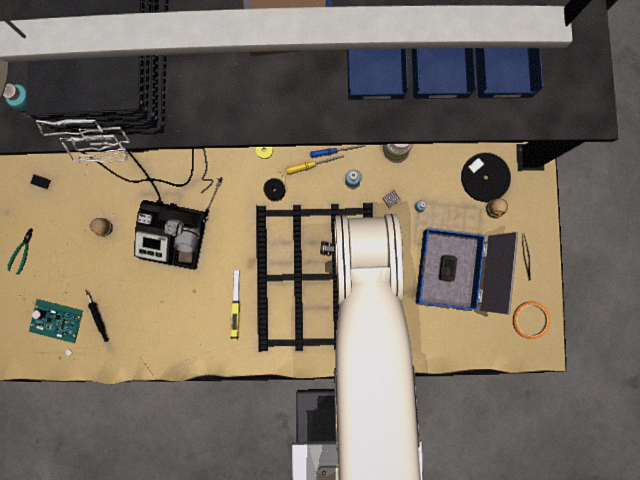

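All as asked: the cover leans open past upright, with the adapter on the case floor at top (448,267). The pry tool lies flat on bench at top (236,305), the flux stands at (353,178), and the arm is clear.

```bash
python3 -c "
from station import r
print(r.sign_off())"
```

```text
the job is handed in; nothing more can be done
None
```

I did the job in the order asked and handed it in at about 31 s of the 72 s allowed; sign-off gives no verdict.

- **Cover:** I levered it up at the notch with the pry blade and pushed it back past upright. By the blade-tip position it stands at about 1.7 rad. It stayed there by itself after the blade withdrew and until the last pictures.
- **Pry tool:** it lies flat on the bare bench near where it started, off the rack and outside the case.
- **Adapter:** I let it go about 1.5 mm above the case floor by the arm's own reading, and it sits flat near the middle.
- **Other things:** the flux bottle and the two smaller ones are standing, nothing fell, and the force readings I checked stayed within about 6 N.

**Disagreements in my measurements:**
- The two fixed cameras together put the case's top about 3.5 mm too low, so I set the blade height between their value and the arm's own. The blade went in without touching.
- The first wrist measurement was about 8 mm off because the arm was still settling; I repeated it and the second agreed with the top camera.

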